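# Hang washed parts on the drip rail and slide them over the tray

### The job

First set the drip tray squarely on its taped rectangle under the drying end of the rail. Then lift every part carrier off the wash stand's pegs and hook them all onto the loading end of the rail (the half nearer the stand); only when all of them hang there, slide them along the rail past the yellow band to the drying end, so that they all end up hanging freely past the band, over the tray, with the tray still squarely on its rectangle. Never drop a carrier, and leave the jug, cup and wrench where they are.

Things in the scene. Friction and masses are not known exactly. Their poses are not given: they have to be found in the camera images.
- rail: Fixed rail: level steel bar, diameter 16 mm, along y, axis 220 mm above the bench, on two thin posts at y = -242 and +242 mm (feet 130 x 34 x 12 mm); stop collars at y = -214 and +214. Origin on the bench under the bar's middle; z up, x away from the robot. Loading end: the half y > 0, nearer the stand. Drying end: y < 0.
- band (a point): Centre of the yellow tape band (16 mm wide) around the middle of the rail, on the rail's axis; it parts the loading end (+y of the rail) from the drying end (-y of the rail). Axes as rail.
- tray_spot (a point): Centre, on the bench, of the yellow taped rectangle (224 x 204 mm) under the drying end of the rail, where the tray belongs; its sides are along the axes of rail (224 mm along x).
- stand: Fixed grey wash stand: base 150 x 310 x 12 mm, crossbar at x = +55 mm, its top 232 mm high. Three pegs, diameter 12 mm, 95 mm apart in y, axis 220 mm high, point along -x (to the robot) from the crossbar to x = -42 mm; tips turned up by 9 mm. Origin: on the bench under the middle peg; z up.
- tray: Loose open steel drip tray, 200 mm (x) by 180 mm (y), 28 mm high, 450 g. Origin: centre of its underside; z up. Two upright lugs to hold it by, mid-side at x = -97 and +97 mm: 10 mm thick in x, 50 mm wide in y, top at 62 mm. Starts askew under the loading end.
- lug_near (a point): Middle of the top edge of the tray's lug at x = -97 mm.
- lug_far (a point): Middle of the top edge of the tray's lug at x = +97 mm.
- peg0 (a point): Point on the axis of peg 0 of the stand, where a carrier hangs (stand's y = -95 mm, 220 mm high).
- peg1 (a point): Point on the axis of peg 1 of the stand, where a carrier hangs (stand's y = 0 mm, 220 mm high).
- peg2 (a point): Point on the axis of peg 2 of the stand, where a carrier hangs (stand's y = 95 mm, 220 mm high).
- carrier_plate: Loose carrier, 240 g, may be absent (None): bent flat-steel hook (14 mm wide, 6 mm thick), white square handle on top, below it an aluminium rectangular plate 70 (x) x 10 (y) x 78 mm. Origin: centre of its underside, 142 mm below the hook's inside apex; z up, y along the bar it hangs on. Starts on a peg of the stand, its x along the stand's y.
- plate_grip (a point): Middle of the handle of carrier_plate, 30 mm above plate_hook. Handle: 18 x 18 mm in x and y, 52 mm high (26 mm above and below this point); to be gripped from above.
- plate_hook (a point): Inside apex of the hook of carrier_plate; hung, 8.8 mm above the rail's axis, 6.6 mm above a peg's. From it, in mm: inverted V to both sides; back leg at x = -25 to -19 down to z = -63, returning below the bar at z = -57 to -63; lip at x = +19 to +25 down to z = -21. The bar enters sideways on the +x side, between lip end and return (z = -21 to -57), or endways along y.
- carrier_flange: Loose carrier, 240 g, may be absent (None): bent flat-steel hook (14 mm wide, 6 mm thick), white square handle on top, below it an aluminium round flange of diameter 72 mm, 10 mm thick. Origin: centre of its underside, 142 mm below the hook's inside apex; z up, y along the bar it hangs on. Starts on a peg of the stand, its x along the stand's y.
- flange_grip (a point): Middle of the handle of carrier_flange, 30 mm above flange_hook. Handle: 18 x 18 mm in x and y, 52 mm high (26 mm above and below this point); to be gripped from above.
- flange_hook (a point): Inside apex of the hook of carrier_flange; hung, 8.8 mm above the rail's axis, 6.6 mm above a peg's. From it, in mm: inverted V to both sides; back leg at x = -25 to -19 down to z = -63, returning below the bar at z = -57 to -63; lip at x = +19 to +25 down to z = -21. The bar enters sideways on the +x side, between lip end and return (z = -21 to -57), or endways along y.
- carrier_tee: Loose carrier, 240 g, may be absent (None): bent flat-steel hook (14 mm wide, 6 mm thick), white square handle on top, below it an aluminium T-shaped bracket 70 mm wide and 80 mm high, 10 mm thick. Origin: centre of its underside, 142 mm below the hook's inside apex; z up, y along the bar it hangs on. Starts on a peg of the stand, its x along the stand's y.
- tee_grip (a point): Middle of the handle of carrier_tee, 30 mm above tee_hook. Handle: 18 x 18 mm in x and y, 52 mm high (26 mm above and below this point); to be gripped from above.
- tee_hook (a point): Inside apex of the hook of carrier_tee; hung, 8.8 mm above the rail's axis, 6.6 mm above a peg's. From it, in mm: inverted V to both sides; back leg at x = -25 to -19 down to z = -63, returning below the bar at z = -57 to -63; lip at x = +19 to +25 down to z = -21. The bar enters sideways on the +x side, between lip end and return (z = -21 to -57), or endways along y.
- jug: Bystander: orange bottle, 90 mm in diameter, 200 mm high; origin at the centre of its underside.
- cup: Bystander: yellow cup, 72 mm in diameter, 100 mm high; origin at the centre of its underside.
- wrench: Bystander: steel wrench 200 mm long lying on the bench; origin under its middle.
Mind the look-alikes: they are no part of the job. Leave any green or pink look-alike of the carrier_plate alone.

How it is judged (in metres and radians):
On the way, in this order (a step that is already met when the one before it is completed fails the run):
1. the drip tray stands squarely on its taped rectangle (x of tray in the frame of rail between -0.025 and 0.025 m and y of tray in the frame of rail between -0.14 and -0.09 m and angle between tray's own z axis and vertical below 0.05 rad and angle between the x axis of tray and the x axis of rail, either way round below 0.17 rad and height (world z) of tray below 0.006 m), for 0.2 s.
2. every carrier hangs on the loading end of the rail (x of plate_hook in the frame of rail between -0.01 and 0.01 m and y of plate_hook in the frame of rail between 0.012 and 0.209 m and z of plate_hook in the frame of rail between 0.221 and 0.234 m and angle between each of carrier_plate, carrier_flange, carrier_tee's own z axis and vertical below 0.15 rad and contact force between each of carrier_plate, carrier_flange, carrier_tee and rail above 0.3 N and x of flange_hook in the frame of rail between -0.01 and 0.01 m and y of flange_hook in the frame of rail between 0.012 and 0.209 m and z of flange_hook in the frame of rail between 0.221 and 0.234 m and x of tee_hook in the frame of rail between -0.01 and 0.01 m and y of tee_hook in the frame of rail between 0.012 and 0.209 m and z of tee_hook in the frame of rail between 0.221 and 0.234 m), for 0.2 s.
At the end, for the whole second after the job is handed in: Every carrier hangs upright (within 0.15 rad) and at rest on the rail, its middle at least 12 mm past the middle of the band on the drying end and over the tray; the tray stands on the bench within 25 mm (along x and along y) and 0.17 rad of its taped rectangle (all of step 1 and x of plate_hook in the frame of rail between -0.01 and 0.01 m and y of plate_hook in the frame of rail between -0.209 and -0.012 m and z of plate_hook in the frame of rail between 0.221 and 0.234 m and angle between each of carrier_plate, carrier_flange, carrier_tee's own z axis and vertical below 0.15 rad and contact force between each of carrier_plate, carrier_flange, carrier_tee and rail above 0.3 N and y of plate_hook in the frame of tray between -0.09 and 0.09 m and linear speed of each of carrier_plate, carrier_flange, carrier_tee below 0.03 m/s and x of flange_hook in the frame of rail between -0.01 and 0.01 m and y of flange_hook in the frame of rail between -0.209 and -0.012 m and z of flange_hook in the frame of rail between 0.221 and 0.234 m and y of flange_hook in the frame of tray between -0.09 and 0.09 m and x of tee_hook in the frame of rail between -0.01 and 0.01 m and y of tee_hook in the frame of rail between -0.209 and -0.012 m and z of tee_hook in the frame of rail between 0.221 and 0.234 m and y of tee_hook in the frame of tray between -0.09 and 0.09 m and linear speed of tray below 0.02 m/s); the robot touches nothing.
It fails at once if a carrier is dropped or lowered to less than 140 mm above the bench (its hook's apex) (height (world z) of any of plate_hook, flange_hook, tee_hook below 0.14 m).
It fails at once if the jug, cup or wrench is moved by more than 30 mm (distance of any of jug, cup, wrench from where it was at the start of the episode above 0.03 m).
Of carrier_plate, carrier_flange, carrier_tee only 2 to 3 are there at a start; the rules pass over those that are not, and their reading is None.
At some moment in a run one of tray may be knocked a few centimetres aside while the robot is not near it.
It also fails if it takes over 210 s, if anything falls off the work surface, if the arm or the gripper's body presses on something with over 40 N, if the wrist force passes 120 N, or if a joint passes its speed limit or range.

### The arm

A 7-joint arm with a two-finger parallel gripper is mounted at the origin on the work surface. World frame = base frame: x ahead of the robot, y to its left, z up, the work surface at z = 0. Lengths are in m, angles in degrees, forces in N, time in s.
With the tool pointing down it reaches from about 0.425 to 0.825 m from the base axis. Payload 3.6 kg.
Tool frame: the origin (TCP) lies at the centre of the arm's flange, where the gripper is bolted on; the fingertips stand 173 mm ahead of it and the grasp point (between the pads) lies 155 mm ahead of it; z points along the fingers, y is the line along which they close (so a half turn about z gives the same grasp; the last joint's range is limited). The gripper opens to 85 mm and grips with 20 to 120 N. Pads are 22 mm wide; open, the fingers measure 114 mm over their backs; the gripper's body (76 mm by 85 mm) begins 54 mm behind the grasp point. The pads swing forward as they close: fully open they stand 13 mm farther back than shut.
Start: joints at [61.965, 35.231, -0.722, 81.555, 0.464, 63.22, -2.315], TCP at [0.29, -0.582, 0.405] pointing down, gripper open.
Joint ranges: [-178.69, 178.69], [-17.37, 117.87], [-77.05, 75.6], [15.02, 138.74], [-78.02, 258.01], [0.78, 113.62], [-162.83, 162.83]. Speed limits (degrees/s): [159.86, 159.86, 180, 180, 180, 180, 180].

### API

Orientations are given as [roll, pitch, yaw] about the fixed x, y, z axes, in that order (R = Rz(yaw) Ry(pitch) Rx(roll)).
In Python, from plant import bot, vision gives the robot as it stands.
- The arm moves only by the tool send_rows, never from a script. Its argument "increments" is one flat list of numbers, 5 for each row, row after row: the opening, from -1 (shut) to 1 (fully open), then the shift along the tool's x, y, z in units of 400 mm (1.0 is 400 mm), then the turn about the tool's z in units of 60 degrees (1.0 is 60 degrees). A call has 1 to 5 rows; each row shifts and turns the commanded pose from where the row before left it, along the tool's axes as they then stand; what a row does not reach is not made up. A row lasts 1/10 s, in which the tool goes at most 50 mm and 8.59 degrees, less where a joint would pass 70% of its speed; a pose out of reach is approached as far as the arm can. A call with a number of a shift or a turn outside -1 to 1 is refused whole. A call with a gripper value outside its range is refused whole. The fingers move at their own pace and stop on an object; "squeeze" is the grip in N (left out, the last holds). Time passes only in rows, so rows that do not move let the fingers close. It gives the time, the measured TCP pose, the force, the opening and the grip force at its end, in the units of the state.
- bot.read_state(): the state, without advancing time (a new reading comes with each control period).
- vision.get_image(name): name is "scene" or "top" or "wrist"; returns (picture, depth): 384x512x3 uint8, red, green, blue; 384x512 float32, m along the optical axis (not along the pixel's ray), 0 where there is no reading.
- vision.calibration(name): a dict with "mtx" (3x3 intrinsics, pixels), "xyz" and "rotation" of the camera in the world. Camera axes: x right, y up, looking along -z (the intrinsics and any distortion apply to the point x, -y, -z); pixel columns grow to the right and rows downward; lengths in m; the calibration is good to about 2 mm. A picture is of the moment at which its call begins: read the wrist's pose just before it. calibration takes no time and is no camera call; for the wrist camera it gives the pose at the moment of the call.
- bot.job_done(): hands the job in; it is judged then, once.
The state is a dict: "time_s": time; "qpos": joint angles; "qvel": joint speeds; "joint_torque": joint torques, N m; "position": TCP position; "orientation": TCP orientation; "ft_force": force on the tool from outside, world axes, zero at the start; "ft_torque": the same for the moment, N m; "opening": opening from 0.0 (shut) to 1.0 (fully open); "grip_force": force on a finger pad.
Only numpy, scipy, OpenCV 4.12 (cv2) and the standard library are available. Lean on these libraries where they do the work, as an engineer would, in place of code of your own. Each camera call takes 0.05 s, during which the arm holds its last target. There are 200 camera calls.

## Working session

There is one attempt and no reset: what is moved stays moved. The work goes in short steps, Python scripts to look and compute and a tool call to move; the robot and the scene stay as the last step left them, time stands still between calls to the robot, and variables do not carry over. Pictures are saved under pics/ and viewed, at most 14 in all, crops included, and the job is handed in when it is done.

Besides the shell and the picture viewer there is one more tool, called after "Call:" by a JSON object that holds its "method" and its "body". send_rows: Moves the arm, as the interface text tells. Its arguments: {"type":"object","properties":{"increments":{"type":"array","items":{"type":"number"}},"squeeze":{"type":"number"}},"required":["increments"]}

```bash
ls; mkdir -p pics; python3 - <<'E'
from plant import bot, vision
import cv2,numpy as np
s=bot.read_state();print(s['position'],s['orientation'],s['time_s'],s['opening'])
for n in ['scene','top','wrist']:
    im,d=vision.get_image(n);c=vision.calibration(n)
    print(n,c['mtx'],c['xyz'],c['rotation'],{k for k in c})
    cv2.imwrite(f'pics/{n}0.png',im[:,:,::-1]);np.save(f'pics/{n}0_d.npy',d)
E
```

```text
pics
[ 0.29006993 -0.58132166  0.40353074] [-1.79849851e+02 -2.51193198e-04  2.65220313e+01] 0.0 0.9998151648353241
scene [[484.79006979   0.         253.80474386]
 [  0.         484.79006979 196.03346158]
 [  0.           0.           1.        ]] [ 1.73647086 -0.25789587  1.17898426] [49.93122083 -0.72273374 79.87694979] {'xyz', 'rotation', 'mtx'}
top [[472.04771277   0.         257.68713825]
 [  0.         472.04771277 195.834085  ]
 [  0.           0.           1.        ]] [ 0.31641313 -0.06431598  1.70201408] [ 8.98384873e+00  1.28478328e-02 -8.86673292e+01] {'xyz', 'rotation', 'mtx'}
wrist [[293.36155942   0.         251.47974436]
 [  0.         293.36155942 188.80876004]
 [  0.           0.           1.        ]] [ 0.35773389 -0.54735274  0.37319625] [-17.26811388   0.09055926 -63.45024722] {'xyz', 'rotation', 'mtx'}
```

View pics/scene0.png

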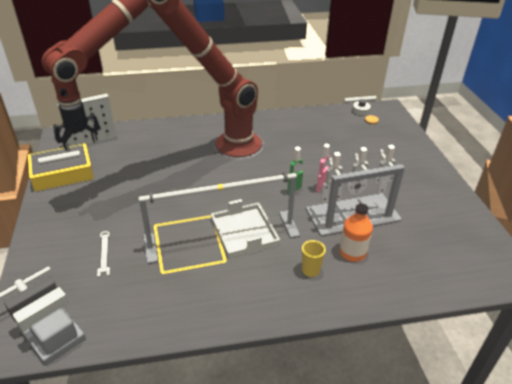

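View pics/top0.png

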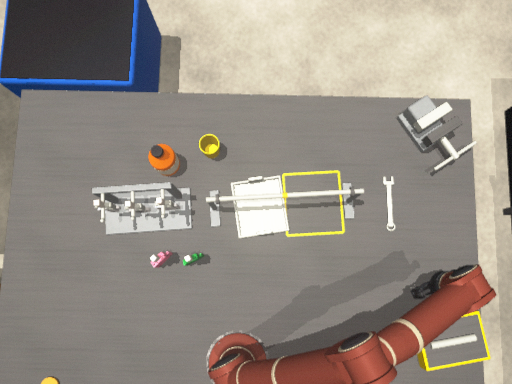

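The scene has three carriers on the pegs: handles in the scene picture at (337,157), (363,155) and (391,150). The green and pink look-alikes stand in front of the stand at (297,170) and (325,165). The tray is askew under the loading half at (247,228), and the yellow rectangle is at (190,243). In the top view the rail runs from (212,200) to (362,191).

```bash
cat > h.py <<'E'
from plant import bot, vision
import cv2,numpy as np
from scipy.spatial.transform import Rotation as Ro
def cam(n):
    c=vision.calibration(n);return c['mtx'],np.array(c['xyz']),Ro.from_euler('xyz',c['rotation'],degrees=True).as_matrix()
def ray(c,p):
    K,o,R=c;p=np.atleast_2d(np.asarray(p,float))
    d=np.c_[(p[:,0]-K[0,2])/K[0,0],-(p[:,1]-K[1,2])/K[1,1],-np.ones(len(p))]@R.T
    return d
def onz(c,p,z):
    d=ray(c,p);return c[1]+d*((z-c[1][2])/d[:,2])[:,None]
def tri(cs,ps):
    A=np.zeros((3,3));b=np.zeros(3)
    for c,p in zip(cs,ps):
        d=ray(c,p)[0];d/=np.linalg.norm(d);M=np.eye(3)-np.outer(d,d);A+=M;b+=M@c[1]
    x=np.linalg.solve(A,b)
    res=[np.linalg.norm((np.eye(3)-np.outer(r,r))@(x-c[1])) for c,p in zip(cs,ps) for r in [ray(c,p)[0]/np.linalg.norm(ray(c,p)[0])]]
    return x,max(res)
def proj(c,X):
    K,o,R=c;q=(np.atleast_2d(X)-o)@R;return np.c_[K[0,2]-K[0,0]*q[:,0]/q[:,2],K[1,2]+K[1,1]*q[:,1]/q[:,2]]
def grab(n,name=None):
    c=cam(n);im,d=vision.get_image(n)
    if name: cv2.imwrite('pics/'+name,im[:,:,::-1])
    return c,im,d
E
python3 - <<'E'
from h import *
t=cam('top');s=cam('scene')
im=cv2.imread('pics/top0.png');d=np.load('pics/top0_d.npy')
hsv=cv2.cvtColor(im,cv2.COLOR_BGR2HSV)
y=cv2.inRange(hsv,(22,120,120),(35,255,255))
n,l,st,ce=cv2.connectedComponentsWithStats(y)
for i in range(1,n):
    if st[i,4]>30:
        pts=np.argwhere(l==i)[:,::-1]
        r=cv2.minAreaRect(onz(t,pts,0)[:,:2].astype(np.float32)*1000);print('yellow',st[i],r)
print('rail ends tri',tri([t,s],[(212,200),(146,198)]),tri([t,s],[(362,191),(296,179)]))
band=[(285+0,195)]
W=[]
for name,p in dict(h0=(170,193),h1=(131,199),h2=(100,204)).items(): print(name,d[p[1],p[0]],onz(t,[p],.27))
c=im[130:280,80:380];cv2.imwrite('pics/topc.png',cv2.resize(c,(800,400),interpolation=cv2.INTER_CUBIC))
im=cv2.imread('pics/scene0.png');c=im[130:280,130:420];cv2.imwrite('pics/scenec.png',cv2.resize(c,(800,414),interpolation=cv2.INTER_CUBIC))
E
```

```text
yellow [199 134  21  24 390] ((770.50048828125, 127.52816009521484), (88.33746337890625, 74.39620971679688), 2.0658955574035645)
yellow [282 170  59  38 282] ((618.8175048828125, -254.2373046875), (126.28082275390625, 213.8496551513672), 5.2188334465026855)
yellow [286 195  59  42 267] ((516.84033203125, -262.8575744628906), (139.15887451171875, 212.39535522460938), 5.402367115020752)
yellow [417 311  74  60 546] ((89.23039245605469, -739.1500244140625), (166.95492553710938, 247.63525390625), 11.720273971557617)
yellow [ 42 378  15   6  72] ((-73.84143829345703, 644.2175903320312), (16.390287399291992, 48.33330535888672), 1.33552885055542)
rail ends tri (array([ 0.56193043, -0.14418106,  0.25869236]), np.float64(0.22819480298171524)) (array([ 0.62697219, -0.14705685,  0.37791747]), np.float64(0.22127646714693372))
h0 1.5923176 [[0.545298   0.21098354 0.27      ]]
h1 1.4927508 [[0.52388115 0.32964249 0.27      ]]
h2 1.4472045 [[0.50620546 0.42357117 0.27      ]]
```

View pics/topc.png

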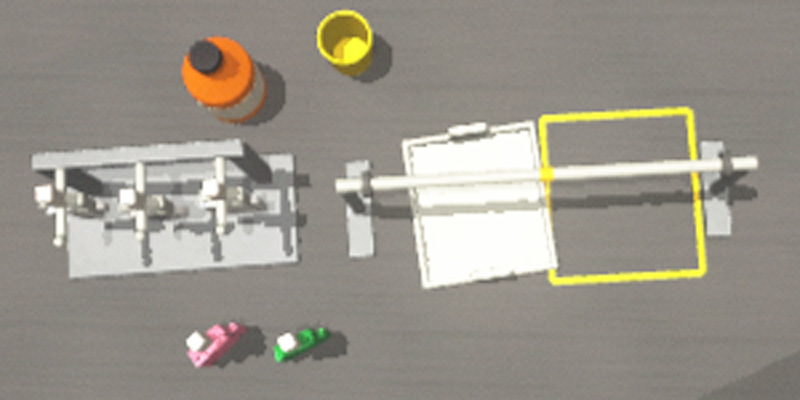

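View pics/scenec.png

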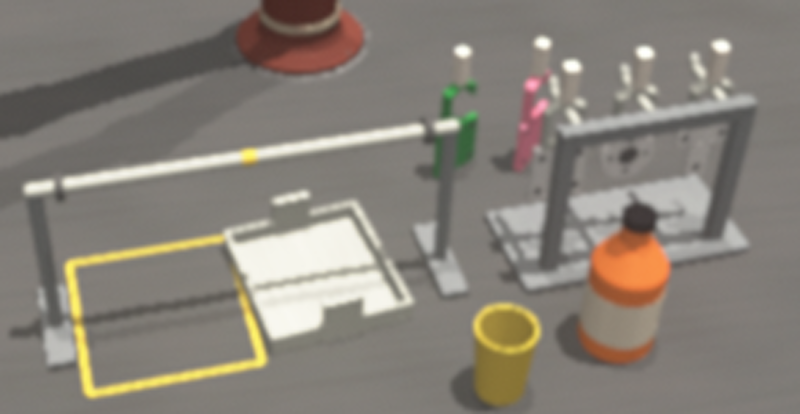

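```bash
cat >> h.py <<'E'
def plan(wps,start=None,vm=.045,am=8.0):
    """wps: list of (x,y,z,yaw,opening[,vmax]); prints rows of increments grouped by 5"""
    s=bot.read_state()
    p=np.array(s['position']) if start is None else np.array(start[:3]);yaw=s['orientation'][2] if start is None else start[3]
    rows=[]
    for w in wps:
        q=np.array(w[:3]);v=w[5] if len(w)>5 else vm
        dy=(w[3]-yaw+180)%360-180 if abs(w[3]-yaw)>200 else w[3]-yaw
        n=max(1,int(np.ceil(max(np.linalg.norm(q-p)/v,abs(dy)/am)-1e-6)))
        for i in range(n):
            d=(q-p)/n;a=np.deg2rad(yaw);c,s_=np.cos(a),np.sin(a)
            rows.append([w[4],(c*d[0]+s_*d[1])/.4,(s_*d[0]-c*d[1])/.4,-d[2]/.4,-dy/n/60]);yaw+=dy/n
        p=q
    for i in range(0,len(rows),5):
        print('['+', '.join(', '.join('%g'%round(x,3) for x in r) for r in rows[i:i+5])+']')
E
python3 - <<'E'
from h import *
t=cam('top');s=cam('scene')
T=lambda u,v:(80+u/2.667,130+v/2.667);S=lambda u,v:(130+u/2.759,130+v/2.759)
for n,a,b in [('railL',T(337,185),S(460,126)),('railR',T(757,162),S(28,188)),('band',T(547,173),S(249,156)),('c0',T(212,190),S(571,66)),('c1',T(131,200),S(644,52)),('c2',T(45,195),S(721,46)),('farlug',T(468,131),S(340,305)),('traycorner',T(533,122),S(268,345)),('tapecorner',T(548,282),S(70,262)),('jug',T(205,55),S(640,217))]:
    x,r=tri([t,s],[a,b]);print(n,x.round(3),round(r,4))
plan([(.29,-.50,.52,45,1),(.45,-.10,.52,90,1)])
E
```

```text
railL [0.536 0.107 0.219] 0.0029
railR [ 0.574 -0.392  0.224] 0.0034
band [ 0.556 -0.144  0.222] 0.0019
c0 [0.518 0.242 0.277] 0.002
c1 [0.505 0.335 0.278] 0.0033
c2 [0.508 0.433 0.278] 0.002
farlug [ 0.638 -0.049  0.048] 0.0003
traycorner [ 0.658 -0.138  0.017] 0.001
tapecorner [ 0.447 -0.265 -0.014] 0.1026
jug [0.698 0.277 0.193] 0.001
[1, 0.023, -0.046, -0.073, -0.077, 1, 0.026, -0.044, -0.073, -0.077, 1, 0.03, -0.041, -0.073, -0.077, 1, 0.033, -0.039, -0.073, -0.077, 1, 0.099, -0.042, -0, -0.075]
[1, 0.102, -0.035, -0, -0.075, 1, 0.104, -0.026, -0, -0.075, 1, 0.106, -0.018, -0, -0.075, 1, 0.107, -0.01, -0, -0.075, 1, 0.108, -0.001, -0, -0.075]
[1, 0.107, 0.007, -0, -0.075, 1, 0.107, 0.016, -0, -0.075, 1, 0.105, 0.024, -0, -0.075, 1, 0.103, 0.032, -0, -0.075]
```

Call:
{"method": "send_rows", "body": {"increments": [1,0.023,-0.046,-0.073,-0.077,1,0.026,-0.044,-0.073,-0.077,1,0.03,-0.041,-0.073,-0.077,1,0.033,-0.039,-0.073,-0.077,1,0.099,-0.042,0,-0.075]}}

```text
time_s: 0.65
position: [0.3039, -0.462, 0.5255]
orientation: [179.5, 0.3, 49.2]
ft_force: [0.7, 0.3, 0.1]
opening: 0.998
grip_force: 0.0
```

Call:
{"method": "send_rows", "body": {"increments": [1,0.102,-0.035,0,-0.075,1,0.104,-0.026,0,-0.075,1,0.106,-0.018,0,-0.075,1,0.107,-0.01,0,-0.075,1,0.108,-0.001,0,-0.075]}}

```text
time_s: 1.15
position: [0.3863, -0.2584, 0.5214]
orientation: [-180.0, 0.0, 72.2]
ft_force: [0.6, 0.0, -0.4]
opening: 1.004
grip_force: 0.0
```

Call:
{"method": "send_rows", "body": {"increments": [1,0.107,0.007,0,-0.075,1,0.107,0.016,0,-0.075,1,0.105,0.024,0,-0.075,1,0.103,0.032,0,-0.075,1,0,0,0,0]}}

```text
time_s: 1.65
position: [0.4516, -0.0935, 0.5218]
orientation: [179.9, -0.2, 90.8]
ft_force: [-0.7, 0.3, 0.8]
opening: 1.0
grip_force: 0.0
```

```bash
python3 - <<'E'
from h import *
s=bot.read_state();print(s['time_s'],s['position'],s['orientation'],s['qpos'])
c,im,d=grab('wrist','w1.png');np.savez('pics/w1.npz',K=c[0],o=c[1],R=c[2],d=d)
E
```

```text
1.65 [ 0.45157162 -0.09351861  0.52183689] [179.89693997  -0.24282008  90.78734512] [ 30.16769954  13.54335966 -26.9115802   99.29372905   6.26692463
  68.61725409   2.40574571]
```

View pics/w1.png

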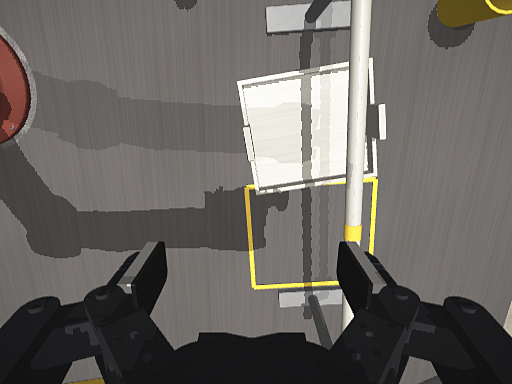

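Wrist picture: the tape's corners are at (249,186), (375,180) and (255,287), and the band is at (352,234). The tray rim corners are at (239,82), (372,60), (374,175) and (258,191), with the near lug at (247,145). Next I fit these.

```bash
python3 - <<'E'
from h import *
f=np.load('pics/w1.npz');c=(f['K'],f['o'],f['R'])
im=cv2.imread('pics/w1.png');hsv=cv2.cvtColor(im,cv2.COLOR_BGR2HSV)
y=cv2.inRange(hsv,(20,120,110),(35,255,255))
def fit(u0,u1,v0,v1,mask,z):
    p=np.argwhere(mask[v0:v1,u0:u1]>0)[:,::-1]+[u0,v0];w=onz(c,p,z)[:,:2].astype(np.float32)
    l=cv2.fitLine(w,cv2.DIST_HUBER,0,.001,.001).ravel();return l
L=fit(240,262,192,282,y,0);B=fit(258,310,278,296,y,0);Tp=fit(265,335,175,192,y,0);Rr=fit(364,382,186,225,y,0)
def X(a,b):
    A=np.c_[a[:2],-b[:2]];t=np.linalg.solve(A,b[2:]-a[2:]);return a[2:]+t[0]*a[:2]
cs=[X(L,B),X(L,Tp),X(Rr,Tp)];print('tape centreline corners',np.round(cs,4),np.linalg.norm(cs[0]-cs[1]),np.linalg.norm(cs[1]-cs[2]))
for n,l in zip('LBTR',[L,B,Tp,Rr]): print(n,np.degrees(np.arctan2(l[1],l[0])))
spot=(cs[0]+cs[2])/2;print('spot',spot)
# band
p=np.argwhere(y[222:244,340:365]>0)[:,::-1]+[340,222];bp=p.mean(0);print('band px',bp)
bw=onz(c,[bp],.222);print('band',bw)
t=cam('top');imt=cv2.imread('pics/top0.png')
for zz in (.215,.22,.225):print(zz,onz(c,[bp],zz),onz(t,[(80+547/2.667,130+173/2.667)],zz))
# rail edges
for v in (20,100,170):
    row=im[v,320:400].astype(int).sum(1);print(v,row.tolist() if v==20 else '')
w=cv2.inRange(im,(190,190,185),(255,255,255))
n,l,st,ce=cv2.connectedComponentsWithStats(w)
for i in range(1,n):
    if st[i,4]>150:print(st[i],ce[i])
crop=cv2.resize(im[50:200,225:395],(793,700)[:1]+(700,),interpolation=cv2.INTER_CUBIC)
cv2.imwrite('pics/traycrop.png',cv2.resize(im[50:200,225:395],(680,600),interpolation=cv2.INTER_CUBIC))
E
```

```text
tape centreline corners [[ 0.4604 -0.3686]
 [ 0.4453 -0.1804]
 [ 0.6672 -0.145 ]] 0.18886122 0.22475402
L -85.4016
B 4.643942
T 9.0525055
R -85.18698
spot [ 0.5638072  -0.25679645]
band px [352.31460674 232.67790262]
band [[ 0.55444731 -0.14500234  0.222     ]]
0.215 [[ 0.55715213 -0.1483164   0.215     ]] [[ 0.55658589 -0.14587069  0.215     ]]
0.22 [[ 0.55522011 -0.14594921  0.22      ]] [[ 0.55577832 -0.14559646  0.22      ]]
0.225 [[ 0.5532881  -0.14358203  0.225     ]] [[ 0.55497075 -0.14532224  0.225     ]]
20 [559, 487, 489, 488, 488, 490, 495, 490, 492, 492, 491, 480, 575, 565, 564, 561, 566, 567, 566, 567, 568, 560, 559, 555, 546, 554, 551, 554, 559, 596, 266, 286, 402, 453, 499, 547, 590, 620, 642, 669, 704, 739, 742, 733, 721, 703, 690, 675, 647, 622, 556, 284, 323, 334, 340, 332, 344, 342, 338, 335, 340, 322, 326, 334, 343, 329, 340, 334, 340, 339, 327, 321, 327, 333, 333, 326, 328, 337, 329, 340]
100 
170 
[ 349    0   28  226 3141] [360.00127348 113.27952881]
[267   4  43  27 774] [284.17958656  17.1627907 ]
[369  58   5  46 175] [371.02285714  80.27428571]
[ 237   71   67  120 5852] [273.20796309 128.63755981]
[ 311   70   38  109 3692] [328.82827736 123.38299025]
[379 104   7  36 225] [381.97333333 121.33777778]
```

View pics/traycrop.png

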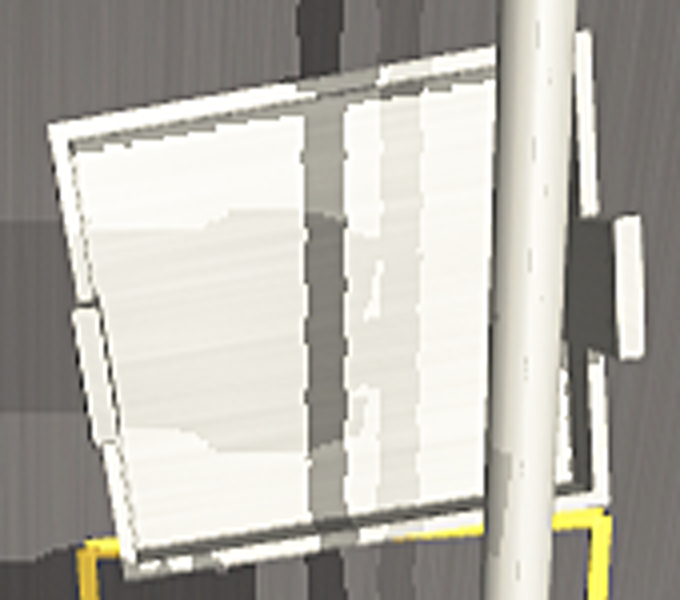

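The crop shows the near lug's top face centred at crop (95,376), full-image px (248.8,144). The far lug's is at (629,287), full-image px (382.2,121.8).

```bash
python3 - <<'E'
from h import *
f=np.load('pics/w1.npz');c=(f['K'],f['o'],f['R'])
n,fa=onz(c,[(248.75,144),(382.25,121.75)],.062)
print(n,fa,np.linalg.norm(n-fa),'yaw',np.degrees(np.arctan2(*(fa-n)[1::-1])),'centre',(n+fa)/2)
r=onz(c,[(225+50/4,50+128/4),(225+130/4,50+577/4),(225+608/4,50+505/4)],.028);print(r,np.linalg.norm(r[0]-r[1]),np.linalg.norm(r[2]-r[1]),(r[0]+r[2])/2)
y=np.degrees(np.arctan2(*(fa-n)[1::-1]))
print('pre');plan([(n[0],n[1]-.02,.35,90+y,1)])
print(proj(cam('top'),n),proj(cam('scene'),fa))
E
```

```text
[ 0.44824214 -0.08068823  0.062     ] [ 0.63913228 -0.04618568  0.062     ] 0.1939831698296725 yaw 10.245346796063243 centre [ 0.54368721 -0.06343695  0.062     ]
[[ 0.4302999   0.00616003  0.028     ]
 [ 0.4635839  -0.16896499  0.028     ]
 [ 0.65812486 -0.13542349  0.028     ]] 0.17825992181268982 0.1974112948610591 [ 0.54421238 -0.06463173  0.028     ]
pre
[1, -0.002, -0.002, 0.107, -0.041, 1, -0.002, -0.002, 0.107, -0.041, 1, -0.002, -0.002, 0.107, -0.041, 1, -0.002, -0.002, 0.107, -0.041]
[[263.38527285 232.17751945]] [[254.25205042 237.77875938]]
```

Call:
{"method": "send_rows", "body": {"increments": [1,-0.002,-0.002,0.107,-0.041,1,-0.002,-0.002,0.107,-0.041,1,-0.002,-0.002,0.107,-0.041,1,-0.002,-0.002,0.107,-0.041,1,0,0,0,0]}}

```text
time_s: 2.2
position: [0.4447, -0.1053, 0.3458]
orientation: [-179.3, -0.2, 99.7]
ft_force: [-0.5, -0.1, -0.2]
opening: 1.0
grip_force: 0.0
```

```bash
python3 - <<'E'
from h import *
s=bot.read_state();print(s['position'],s['orientation'])
c,im,d=grab('wrist','w2.png')
u=proj(c,[[.4482,-.0807,.062],[.4482,-.0807,.05]]);print(u)
uu,v=u[0].astype(int);uu=max(uu,100);np.savez('pics/w2.npz',K=c[0],o=c[1],R=c[2])
cr=im[max(v-75,0):v+75,uu-100:uu+100,::-1];print(uu,v);cv2.imwrite('pics/lug.png',cv2.resize(cr,None,fx=4,fy=4)[:600])
E
```

```text
[ 0.44472144 -0.10531601  0.34576664] [-179.27180862   -0.22341197   99.66961851]
[[264.30555793 161.20316495]
 [263.9172361  158.5359051 ]]
264 161
```

View pics/lug.png

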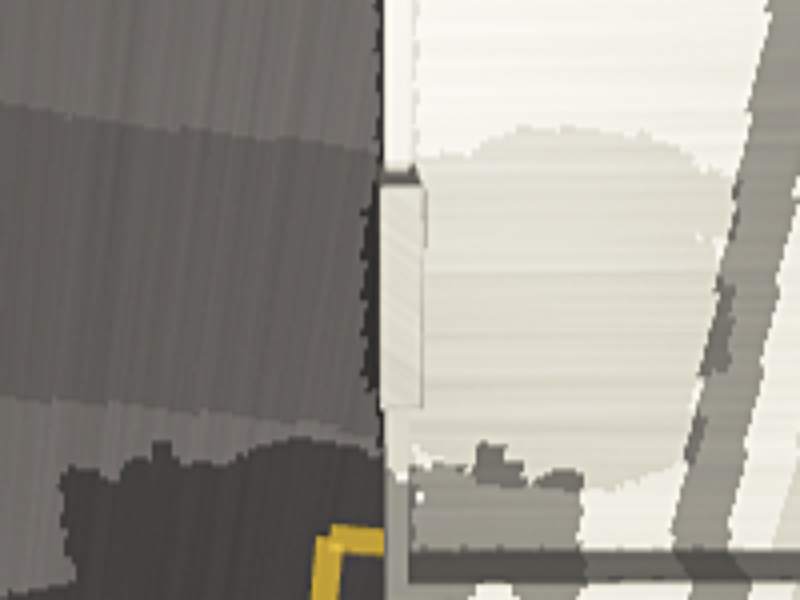

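Lug top face centred at crop (401,296), px (264.2,160), against a prediction of (264.3,161.2) for z = 62 mm, so the height is confirmed. The lug edges are vertical in the image, so the yaw is right.

```bash
python3 - <<'E'
from h import *
f=np.load('pics/w1.npz');g=np.load('pics/w2.npz')
print(tri([(f['K'],f['o'],f['R']),(g['K'],g['o'],g['R'])],[(248.75,144),(264.25,160)]))
s=bot.read_state();print(s['position'],s['orientation'],s['qvel'])
plan([(.448,-.082,.197,99.7,1,.04)])
E
```

```text
(array([ 0.44838962, -0.08178612,  0.05255997]), np.float64(0.0003480897152146336))
[ 0.44630028 -0.10491121  0.34865783] [-1.79637662e+02 -1.04653608e-01  9.96531017e+01] [-0.08026866 -3.55952772 -1.74401989 -4.79711515 -0.81348455  0.49544129
 -0.05288454]
[1, 0.014, 0.003, 0.095, -0, 1, 0.014, 0.003, 0.095, -0, 1, 0.014, 0.003, 0.095, -0, 1, 0.014, 0.003, 0.095, -0]
```

Call:
{"method": "send_rows", "body": {"increments": [1,0.014,0.002,0.095,0,1,0.014,0.002,0.095,0,1,0.014,0.002,0.095,0,1,0.014,0.002,0.09,0,1,0,0,0,0]}}

```text
time_s: 2.75
position: [0.4471, -0.0806, 0.1991]
orientation: [-179.8, -0.0, 99.9]
ft_force: [-0.3, -0.6, 0.6]
opening: 1.001
grip_force: 0.0
```

Call:
{"method": "send_rows", "body": {"increments": [-1,0,0,0,0,-1,0,0,0,0,-1,0,0,0,0,-1,0,0,0,0,-1,0,0,0,0], "squeeze": 80}}

```text
time_s: 3.25
position: [0.4469, -0.0812, 0.2012]
orientation: [179.9, 0.0, 99.8]
ft_force: [-0.5, -0.5, -0.2]
opening: 0.144
grip_force: 0.0
```

Call:
{"method": "send_rows", "body": {"increments": [-1,0,0,0,0,-1,0,0,0,0,-1,0,0,0,0,-1,0,0,0,0,-1,0,0,0,0]}}

```text
time_s: 3.75
position: [0.4471, -0.081, 0.2014]
orientation: [179.9, 0.1, 99.9]
ft_force: [-0.4, -0.8, 7.9]
opening: 0.11
grip_force: 79.3
```

```bash
python3 - <<'E'
from h import *
plan([(.4663,-.2678,.2025,94.6,-1,.019)])
E
```

```text
[-1, -0.047, -0.003, -0, 0.009, -1, -0.047, -0.003, -0, 0.009, -1, -0.047, -0.002, -0, 0.009, -1, -0.047, -0.002, -0, 0.009, -1, -0.047, -0.002, -0, 0.009]
[-1, -0.047, -0.001, -0, 0.009, -1, -0.047, -0.001, -0, 0.009, -1, -0.047, -0, -0, 0.009, -1, -0.047, 0, -0, 0.009, -1, -0.047, 0.001, -0, 0.009]
```

Call:
{"method": "send_rows", "body": {"increments": [-1,-0.047,-0.003,0,0.009,-1,-0.047,-0.003,0,0.009,-1,-0.047,-0.002,0,0.009,-1,-0.047,-0.002,0,0.009,-1,-0.047,-0.002,0,0.009]}}

```text
time_s: 4.25
position: [0.4572, -0.172, 0.2014]
orientation: [179.8, -0.2, 97.5]
ft_force: [0.7, 7.4, 5.3]
opening: 0.108
grip_force: 79.3
```

Call:
{"method": "send_rows", "body": {"increments": [-1,-0.047,-0.001,0,0.009,-1,-0.047,-0.001,0,0.009,-1,-0.047,0,0,0.009,-1,-0.047,0,0,0.009,-1,-0.047,0.001,0,0.009]}}

```text
time_s: 4.75
position: [0.4669, -0.2653, 0.2014]
orientation: [179.9, -0.2, 94.8]
ft_force: [1.4, 6.6, 6.5]
opening: 0.105
grip_force: 79.3
```

Call:
{"method": "send_rows", "body": {"increments": [-1,0,0,0,0,-1,0,0,0,0]}}

```text
time_s: 4.95
position: [0.4667, -0.2695, 0.2014]
orientation: [179.8, 0.2, 94.3]
ft_force: [1.6, -3.2, 4.7]
opening: 0.104
grip_force: 78.8
```

```bash
python3 - <<'E'
from h import *
c,im,d=grab('top','top1.png')
cv2.imwrite('pics/top1c.png',cv2.resize(im[150:250,200:380,::-1],(720,400),interpolation=cv2.INTER_CUBIC))
E
```

```text
(no output)
```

View pics/top1c.png

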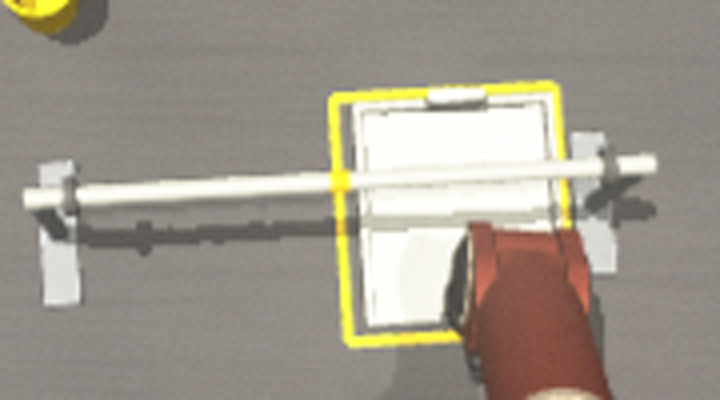

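The top view shows the tray inside the taped rectangle, about 5 mm towards -y, with the far lug at (457,98) inside the tape. That is within tolerance, so I release it and go to the stand.

```bash
python3 - <<'E'
from h import *
plan([(.466,-.2695,.38,94.6,1),(.47,-.1,.52,94.6,1),(.48,.33,.52,94.6,1)])
E
```

```text
[1, -0, -0, -0.112, -0.001, 1, -0, -0, -0.112, -0.001, 1, -0, -0, -0.112, -0.001, 1, -0, -0, -0.112, -0.001, 1, 0.084, 0.009, -0.07, -0]
[1, 0.084, 0.009, -0.07, -0, 1, 0.084, 0.009, -0.07, -0, 1, 0.084, 0.009, -0.07, -0, 1, 0.084, 0.009, -0.07, -0, 1, 0.107, 0.011, -0, -0]
[1, 0.107, 0.011, -0, -0, 1, 0.107, 0.011, -0, -0, 1, 0.107, 0.011, -0, -0, 1, 0.107, 0.011, -0, -0, 1, 0.107, 0.011, -0, -0]
[1, 0.107, 0.011, -0, -0, 1, 0.107, 0.011, -0, -0, 1, 0.107, 0.011, -0, -0, 1, 0.107, 0.011, -0, -0]
```

Call:
{"method": "send_rows", "body": {"increments": [1,0,0,0,0,1,0,0,0,0,1,0,0,0,0,1,0,0,0,0,1,0,0,0,0]}}

```text
time_s: 5.5
position: [0.4656, -0.2678, 0.2]
orientation: [-180.0, -0.0, 94.5]
ft_force: [0.1, -0.3, 0.3]
opening: 0.944
grip_force: 0.0
```

Call:
{"method": "send_rows", "body": {"increments": [1,0,0,-0.112,0,1,0,0,-0.112,0,1,0,0,-0.112,0,1,0,0,-0.112,0,1,0.084,0.009,-0.07,0]}}

```text
time_s: 6.0
position: [0.4664, -0.2386, 0.4105]
orientation: [179.8, 0.3, 93.9]
ft_force: [0.8, 0.3, -0.6]
opening: 0.998
grip_force: 0.0
```

Call:
{"method": "send_rows", "body": {"increments": [1,0.084,0.009,-0.07,0,1,0.084,0.009,-0.07,0,1,0.084,0.009,-0.07,0,1,0.084,0.009,-0.07,0,1,0.107,0.011,0,0]}}

```text
time_s: 6.5
position: [0.4722, -0.0553, 0.5232]
orientation: [179.5, 0.1, 94.3]
ft_force: [1.0, 0.5, -0.2]
opening: 0.998
grip_force: 0.0
```

Call:
{"method": "send_rows", "body": {"increments": [1,0.107,0.011,0,0,1,0.107,0.011,0,0,1,0.107,0.011,0,0,1,0.107,0.011,0,0,1,0.107,0.011,0,0]}}

```text
time_s: 7.0
position: [0.4767, 0.1605, 0.5194]
orientation: [-180.0, 0.0, 94.4]
ft_force: [0.7, -0.5, 0.0]
opening: 1.002
grip_force: 0.0
```

Call:
{"method": "send_rows", "body": {"increments": [1,0.107,0.011,0,0,1,0.107,0.011,0,0,1,0.107,0.011,0,0,1,0.107,0.011,0,0,1,0,0,0,0]}}

```text
time_s: 7.5
position: [0.4784, 0.3372, 0.5188]
orientation: [-179.8, -0.3, 95.1]
ft_force: [-0.7, 0.0, -0.6]
opening: 1.0
grip_force: 0.0
```

```bash
python3 - <<'E'
from h import *
s=bot.read_state();print(s['position'],s['orientation'],s['qpos'])
c,im,d=grab('wrist','w3.png');np.savez('pics/w3.npz',K=c[0],o=c[1],R=c[2],d=d)
E
```

```text
[0.47840627 0.33721825 0.51878403] [-179.80831348   -0.30707311   95.08898409] [-14.06892262  28.32288611 -38.65880316  81.1536995   17.37641848
  76.55995374 -48.26943467]
```

View pics/w3.png

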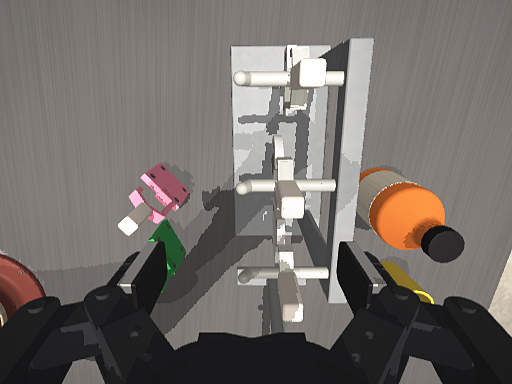

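Handle tops are at (312,70), (291,206) and (292,307), and the pegs point left. I zoom in to see which way the lips face, and shift for a second view.

Call:
{"method": "send_rows", "body": {"increments": [1,-0.1,0,0,0,1,-0.1,0,0,0,1,0,0,0,0,1,0,0,0,0]}}

```text
time_s: 7.95
position: [0.4882, 0.2488, 0.5196]
orientation: [180.0, 0.1, 94.2]
ft_force: [-0.8, 0.5, -0.4]
opening: 1.001
grip_force: 0.0
```

```bash
python3 - <<'E'
from h import *
s=bot.read_state();print(s['position'],s['orientation'])
c,im,d=grab('wrist','w4.png');np.savez('pics/w4.npz',K=c[0],o=c[1],R=c[2],d=d)
a=cv2.imread('pics/w3.png')[35:185,235:355];b=im[60:210,235:355,::-1];b0=im[0:150,235:355,::-1]
f=lambda x:cv2.resize(x,(400,500),interpolation=cv2.INTER_CUBIC)
cv2.imwrite('pics/cr.png',np.hstack([f(a),f(b)]))
E
```

```text
[0.48820474 0.24883779 0.51955861] [1.79997638e+02 6.93830739e-02 9.41661180e+01]
```

View pics/cr.png

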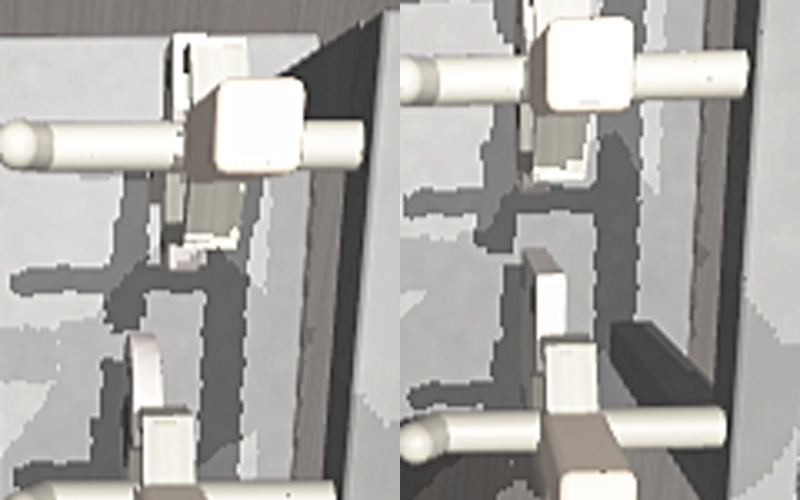

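```bash
python3 - <<'E'
from h import *
def cloud(c,d):
    v,u=np.nonzero(d>0);K,o,R=c;z=d[v,u]
    return o+z[:,None]*(ray(c,np.c_[u,v]))
C=[]
A={}
for n in('w3','w4'):
    f=np.load(f'pics/{n}.npz');c=(f['K'],f['o'],f['R']);A[n]=c;C.append(cloud(c,f['d']))
C.append(cloud(cam('scene'),np.load('pics/scene0_d.npy')))
# handle tops: depth cross-check, from bright-square pixels
px={'w3':[(292,307),(291,206),(312,70)],'w4':None}
f3=np.load('pics/w3.npz')['d'];f4=np.load('pics/w4.npz')['d']
P=np.vstack(C[:2])
m=(P[:,2]>.270)&(P[:,2]<.30)&(P[:,0]>.44)&(P[:,0]<.58)&(P[:,1]>.15)&(P[:,1]<.5)
Q=P[m]
for y0 in(.242,.336,.432):
    k=abs(Q[:,1]-y0)<.03;q=Q[k];zt=np.percentile(q[:,2],70);t=q[q[:,2]>zt-.003]
    print('handle',len(t),zt,np.median(t,0).round(4),cv2.minAreaRect((t[:,:2]*1000).astype(np.float32)))
    ce=(t.min(0)+t.max(0))/2
    for i,cl in enumerate(C):
        dd=cl-ce;a=np.deg2rad(4.5);lx=dd[:,0]*np.cos(a)+dd[:,1]*np.sin(a);ly=-dd[:,0]*np.sin(a)+dd[:,1]*np.cos(a)
        for lo,hi in((.166,.2),(.206,.225)):
            s=(abs(lx)<.012)&(cl[:,2]>lo)&(cl[:,2]<hi)&(abs(ly)<.04)
            print('  ',i,(lo,hi),np.histogram(ly[s]*1000,bins=[-40,-28,-17,-8,8,17,28,40])[0])
E
```

```text
handle 873 0.2825853934780904 [0.5202 0.2454 0.2824] ((520.6815185546875, 244.64468383789062), (18.025381088256836, 18.24578285217285), 6.62624454498291)
   0 (0.166, 0.2) [ 0 21 28 28  0  0  0]
   0 (0.206, 0.225) [  0  10   0  52   4 207   0]
   1 (0.166, 0.2) [ 0 18  3 40  0  0  0]
   1 (0.206, 0.225) [  0  22   1  45  14 174   0]
   2 (0.166, 0.2) [ 7 26  4  0  0  0  0]
   2 (0.206, 0.225) [ 1 18  7  5  6  7  0]
handle 1226 0.28274219143531126 [0.5078 0.3385 0.2824] ((508.13702392578125, 338.294189453125), (17.869346618652344, 18.331703186035156), 4.241670608520508)
   0 (0.166, 0.2) [ 0 16  0 45  0  0  0]
   0 (0.206, 0.225) [  0  19   0  41  11 177   0]
   1 (0.166, 0.2) [ 0 23 35 10  0  0  0]
   1 (0.206, 0.225) [  0 125   7  34   5 155   0]
   2 (0.166, 0.2) [0 5 0 0 0 0 0]
   2 (0.206, 0.225) [ 2 20  5  3  9  6  0]
handle 743 0.2827305980986332 [0.5087 0.4336 0.2824] ((509.1358947753906, 433.6309509277344), (17.765657424926758, 17.40960121154785), 5.376330375671387)
   0 (0.166, 0.2) [ 1 35 63 29  0  0  0]
   0 (0.206, 0.225) [  0 149  15  33   4 172   0]
   1 (0.166, 0.2) [  0 152   0   0   0   0   0]
   1 (0.206, 0.225) [0 0 0 0 0 0 0]
   2 (0.166, 0.2) [0 2 0 0 0 0 0]
   2 (0.206, 0.225) [ 4 20  5  8  8  9  0]
```

```bash
python3 - <<'E'
from h import *
def cl(n,lo,hi):
    f=np.load(f'pics/{n}.npz');c=(f['K'],f['o'],f['R']);d=f['d'];im=cv2.cvtColor(cv2.imread(f'pics/{n}.png'),cv2.COLOR_BGR2HSV)
    m=(cv2.inRange(im,lo,hi)>0)&(d>0);v,u=np.nonzero(m);return c[1]+d[v,u][:,None]*ray(c,np.c_[u,v])
for nm,lo,hi in(('green',(45,100,40),(80,255,255)),('pink',(160,60,60),(178,255,255))):
    p=cl('w3',lo,hi);p=p[(p[:,1]>.1)&(p[:,0]>.2)];print(nm,np.percentile(p,[1,50,99],axis=0).round(3).tolist())
f=np.load('pics/w1.npz');c=(f['K'],f['o'],f['R']);d=f['d'];v,u=np.nonzero(d>0);P=c[1]+d[v,u][:,None]*ray(c,np.c_[u,v])
P=P[(P[:,2]>.2)&(P[:,2]<.24)&(P[:,0]>.5)&(P[:,0]<.6)&(P[:,1]>-.14)&(P[:,1]<.09)]
l=cv2.fitLine(P[:,:2].astype(np.float32),cv2.DIST_L2,0,.001,.001).ravel();print('rail',l,np.degrees(np.arctan2(l[1],l[0])),'x at -.146',l[2]+(-.146-l[3])/l[1]*l[0],'top z',np.percentile(P[:,2],98))
for p in (('w3','w4'),):
    pass
plan([(.5207,.2446,.52,184.7,1),(.5207,.2446,.4116,184.7,1,.03)])
E
```

```text
green [[0.331, 0.136, 0.003], [0.356, 0.162, 0.046], [0.434, 0.338, 0.36]]
pink [[0.307, 0.215, -0.001], [0.353, 0.27, 0.068], [0.375, 0.297, 0.144]]
rail [ 0.08080646 -0.9967298   0.5434543  -0.02981093] -85.365074 x at -.146 0.5528739 top z 0.22914753280194808
[1, -0.002, 0.007, -0, -0.125, 1, -0.003, 0.007, -0, -0.125, 1, -0.003, 0.006, -0, -0.125, 1, -0.004, 0.006, -0, -0.125, 1, -0.005, 0.005, -0, -0.125]
[1, -0.006, 0.004, -0, -0.125, 1, -0.006, 0.004, -0, -0.125, 1, -0.006, 0.003, -0, -0.125, 1, -0.007, 0.002, -0, -0.125, 1, -0.007, 0.001, -0, -0.125]
[1, -0.007, 0, -0, -0.125, 1, -0.007, -0.001, -0, -0.125, 1, -0, 0, 0.068, -0, 1, -0, 0, 0.068, -0, 1, -0, 0, 0.068, -0]
[1, -0, 0, 0.068, -0]
```

Call:
{"method": "send_rows", "body": {"increments": [1,-0.002,0.007,0,-0.125,1,-0.003,0.007,0,-0.125,1,-0.003,0.006,0,-0.125,1,-0.004,0.006,0,-0.125,1,-0.005,0.005,0,-0.125]}}

```text
time_s: 8.5
position: [0.5013, 0.25, 0.5196]
orientation: [180.0, -0.0, 132.4]
ft_force: [0.1, -0.0, 0.5]
opening: 0.998
grip_force: 0.0
```

Call:
{"method": "send_rows", "body": {"increments": [1,-0.006,0.004,0,-0.125,1,-0.006,0.004,0,-0.125,1,-0.006,0.003,0,-0.125,1,-0.007,0.002,0,-0.125,1,-0.007,0.001,0,-0.125]}}

```text
time_s: 9.0
position: [0.5153, 0.2476, 0.5197]
orientation: [179.9, -0.0, 169.9]
ft_force: [-0.5, 0.7, -0.1]
opening: 1.002
grip_force: 0.0
```

Call:
{"method": "send_rows", "body": {"increments": [1,-0.007,0,0,-0.125,1,-0.007,0,0,-0.125,1,0,0,0,0,1,0,0,0,0]}}

```text
time_s: 9.4
position: [0.521, 0.2465, 0.5195]
orientation: [180.0, -0.0, -175.6]
ft_force: [0.4, -1.0, 0.4]
opening: 1.003
grip_force: 0.0
```

```bash
python3 - <<'E'
from h import *
s=bot.read_state();print(s['position'],s['orientation'],s['qpos'])
plan([(.5207,.2446,.4116,184.7,1,.03)])
E
```

```text
[0.52099377 0.24646265 0.5194824 ] [ 1.79957764e+02 -3.13041476e-02 -1.75634906e+02] [  6.78351896  33.69725367 -61.14993094  82.22490115  29.40141016
  81.20478014  39.73892961]
[1, 0, -0.001, 0.067, -0.001, 1, 0, -0.001, 0.067, -0.001, 1, 0, -0.001, 0.067, -0.001, 1, 0, -0.001, 0.067, -0.001]
```

Call:
{"method": "send_rows", "body": {"increments": [1,0,-0.001,0.067,0,1,0,-0.001,0.067,0,1,0,-0.001,0.067,0,1,0,-0.001,0.068,0,1,0,0,0,0]}}

```text
time_s: 9.9
position: [0.5208, 0.2432, 0.4086]
orientation: [-179.8, -0.4, -175.6]
ft_force: [0.7, -0.3, -0.2]
opening: 1.003
grip_force: 0.0
```

Call:
{"method": "send_rows", "body": {"increments": [-1,0,0,0,0,-1,0,0,0,0,-1,0,0,0,0,-1,0,0,0,0,-1,0,0,0,0], "squeeze": 60}}

```text
time_s: 10.4
position: [0.5215, 0.2441, 0.4129]
orientation: [-180.0, 0.1, -175.6]
ft_force: [-0.1, -1.3, 3.6]
opening: 0.2
grip_force: 58.8
```

Call:
{"method": "send_rows", "body": {"increments": [-1,0,0,0,0,-1,0,0,0,0,-1,0,0,0,0,-1,0,0,0,0,-1,0,0,0,0]}}

```text
time_s: 10.9
position: [0.5216, 0.244, 0.4129]
orientation: [-180.0, 0.1, -175.6]
ft_force: [-0.9, -2.2, 5.9]
opening: 0.202
grip_force: 59.1
```

Call:
{"method": "send_rows", "body": {"increments": [-1,0,0,-0.02,0,-1,0,0,-0.02,0,-1,0,0,-0.02,0,-1,0,0,-0.02,0,-1,0,0,0,0]}}

```text
time_s: 11.4
position: [0.5215, 0.2447, 0.4454]
orientation: [179.9, 0.1, -175.6]
ft_force: [0.3, -0.3, -2.7]
opening: 0.203
grip_force: 58.6
```

```bash
python3 - <<'E'
from h import *
s=bot.read_state();print(s['position'],s['orientation'],s['qpos'],s['opening'])
c,im,d=grab('wrist','w5.png')
cv2.imwrite('pics/s5.png',cv2.resize(grab('scene')[1][110:240,280:420,::-1],(560,520),interpolation=cv2.INTER_CUBIC))
E
```

```text
[0.52148439 0.24468977 0.4454272 ] [ 1.79904156e+02  1.32036324e-01 -1.75558646e+02] [  6.62385934  36.85528034 -59.2872226   89.8219759   32.82067885
  72.15542127  36.57436978] 0.20270407861942916
```

Call:
{"method": "send_rows", "body": {"increments": [-1,0,-0.045,0,0,-1,0,-0.045,0,0,-1,0,-0.045,0,0,-1,0,0,0,0]}}

```text
time_s: 11.9
position: [0.5267, 0.1873, 0.4429]
orientation: [-179.8, -0.1, -175.8]
ft_force: [0.2, 0.1, -1.9]
opening: 0.202
grip_force: 59.0
```

```bash
python3 - <<'E'
from h import *
s=bot.read_state();p=s['position'];print(p,s['orientation'],s['ft_force'])
r=lambda rx,ry,z,yaw,*a:(.5545+rx*.9968-.0805*ry,-.1458+.9968*ry+.0805*rx,z,yaw,*a)
plan([(.47,.16,.46,184.5,-1,.04),r(-.08,.05,.4455,94.6,-1,.035),r(-.05,.05,.4455,94.6,-1,.02)])
E
```

```text
[0.52669518 0.18728854 0.4428504 ] [-1.79790506e+02 -7.71609524e-02 -1.75849317e+02] [ 0.1644314   0.12370557 -1.85099262]
[-1, 0.073, -0.029, -0.021, -0.003, -1, 0.073, -0.029, -0.021, -0.003, -1, 0.004, -0.055, 0.003, 0.125, -1, -0.003, -0.055, 0.003, 0.125, -1, -0.01, -0.054, 0.003, 0.125]
[-1, -0.017, -0.052, 0.003, 0.125, -1, -0.024, -0.049, 0.003, 0.125, -1, -0.03, -0.046, 0.003, 0.125, -1, -0.036, -0.042, 0.003, 0.125, -1, -0.041, -0.037, 0.003, 0.125]
[-1, -0.045, -0.031, 0.003, 0.125, -1, -0.049, -0.025, 0.003, 0.125, -1, -0.052, -0.018, 0.003, 0.125, -1, -0.053, -0.011, 0.003, 0.125, -1, 0, 0.038, -0, -0]
[-1, 0, 0.038, -0, -0]
```

Call:
{"method": "send_rows", "body": {"increments": [-1,0.073,-0.029,-0.021,-0.003,-1,0.073,-0.029,-0.021,-0.003,-1,0.004,-0.055,0.003,0.125,-1,-0.003,-0.055,0.003,0.125,-1,-0.01,-0.054,0.003,0.125]}}

```text
time_s: 12.4
position: [0.4692, 0.0967, 0.4572]
orientation: [180.0, 0.0, 162.1]
ft_force: [0.3, 0.5, -2.3]
opening: 0.208
grip_force: 59.6
```

Call:
{"method": "send_rows", "body": {"increments": [-1,-0.017,-0.052,0.003,0.125,-1,-0.024,-0.049,0.003,0.125,-1,-0.03,-0.046,0.003,0.125,-1,-0.036,-0.042,0.003,0.125,-1,-0.041,-0.037,0.003,0.125]}}

```text
time_s: 12.9
position: [0.4705, -0.0131, 0.4511]
orientation: [180.0, -0.0, 124.6]
ft_force: [1.2, 0.4, -2.6]
opening: 0.202
grip_force: 59.6
```

Call:
{"method": "send_rows", "body": {"increments": [-1,-0.045,-0.031,0.003,0.125,-1,-0.049,-0.025,0.003,0.125,-1,-0.052,-0.018,0.003,0.125,-1,-0.053,-0.011,0.003,0.125,-1,0,0,0,0]}}

```text
time_s: 13.4
position: [0.4714, -0.1033, 0.4457]
orientation: [-179.9, 0.1, 94.5]
ft_force: [0.2, -0.8, -2.4]
opening: 0.197
grip_force: 59.6
```

Call:
{"method": "send_rows", "body": {"increments": [-1,0,0.038,0,0,-1,0,0.038,0,0,-1,0,0,0,0,-1,0,0,0,0]}}

```text
time_s: 13.8
position: [0.5014, -0.0969, 0.4461]
orientation: [-179.9, -0.1, 95.0]
ft_force: [-0.4, -0.3, -2.3]
opening: 0.2
grip_force: 59.6
```

```bash
python3 - <<'E'
from h import *
s=bot.read_state();p=s['position'];print(p,s['orientation'],s['ft_force'],s['qpos'])
c,im,d=grab('wrist','w6.png')
c2,im2,_=grab('scene');f=lambda x:cv2.resize(x,(400,500),interpolation=cv2.INTER_CUBIC)
print(proj(c2,[p[0],p[1],.22]))
cv2.imwrite('pics/s6.png',np.hstack([f(im[180:384,200:363,::-1]),f(im2[130:230,180:260,::-1])]))
r=lambda rx,ry,z,yaw,*a:(.5545+rx*.9968-.0805*ry,-.1458+.9968*ry+.0805*rx,z,yaw,*a)
plan([r(-.05,.05,.4455,94.6,-1,.02),r(0,.05,.4455,94.6,-1,.015)])
E
```

```text
[ 0.50144165 -0.09690531  0.44606608] [-1.79937228e+02 -7.30860166e-02  9.49805617e+01] [-0.41648072 -0.26008283 -2.33127066] [ 35.68341283  24.42873259 -39.53043886  99.94958558  17.27840315
  61.92559723  -4.60193586]
[[231.96412858 175.15223588]]
[-1, -0.006, -0.001, 0.002, 0.005, -1, 0, 0.031, -0, -0, -1, 0, 0.031, -0, -0, -1, 0, 0.031, -0, -0, -1, 0, 0.031, -0, -0]
```

View pics/s6.png

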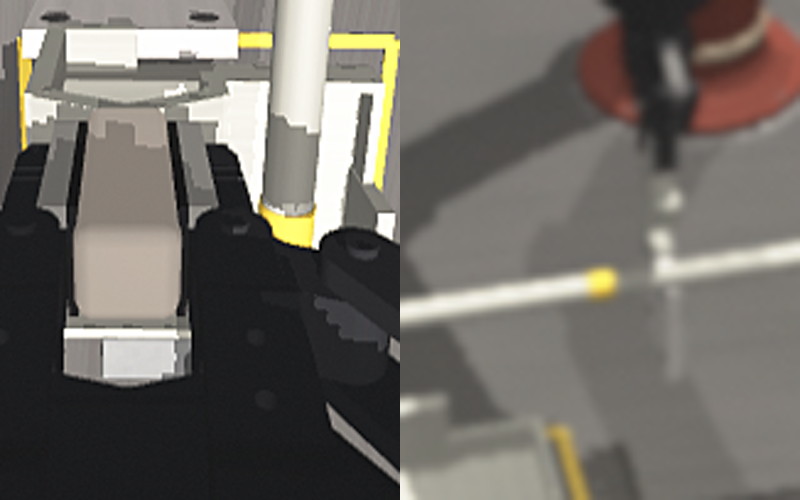

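The picture shows the handle held square between the pads, with the bar parallel on its far side. I go in and then down.

Call:
{"method": "send_rows", "body": {"increments": [-1,0,0.031,0,0,-1,0,0.031,0,0,-1,0,0.031,0,0,-1,0,0.031,0,0,-1,0,0,0,0]}}

```text
time_s: 14.4
position: [0.5516, -0.0938, 0.4462]
orientation: [180.0, -0.0, 94.8]
ft_force: [-0.2, -0.6, -2.2]
opening: 0.2
grip_force: 59.6
```

Call:
{"method": "send_rows", "body": {"increments": [-1,0,0,0.015,0,-1,0,0,0.015,0,-1,0,0,0.015,0,-1,0,0,0.015,0,-1,0,0,0,0]}}

```text
time_s: 14.9
position: [0.5505, -0.0944, 0.4211]
orientation: [-179.8, -0.0, 94.8]
ft_force: [-1.0, -0.1, -2.0]
opening: 0.198
grip_force: 59.6
```

```bash
python3 - <<'E'
from h import *
s=bot.read_state();p=s['position'];print(p,s['orientation'],s['ft_force'],s['qpos'])
E
```

```text
[ 0.55052161 -0.09437927  0.42111902] [-1.79848128e+02 -1.91705876e-02  9.47924048e+01] [-1.04030086 -0.08356195 -1.96760466] [ 31.45202162  30.13582445 -37.68506513  94.91595235  20.30344663
  62.11611685  -7.36695581]
```

Call:
{"method": "send_rows", "body": {"increments": [-1,0,0,0.006,0,-1,0,0,0.006,0,-1,0,0,0.005,0,-1,0,0,0,0]}}

```text
time_s: 15.3
position: [0.5511, -0.0941, 0.4155]
orientation: [180.0, -0.0, 94.8]
ft_force: [0.7, -0.7, -1.9]
opening: 0.201
grip_force: 59.9
```

Call:
{"method": "send_rows", "body": {"increments": [-1,0,0,0.004,0,-1,0,0,0.003,0,-1,0,0,0,0]}}

```text
time_s: 15.6
position: [0.551, -0.0938, 0.4152]
orientation: [179.9, 0.1, 94.8]
ft_force: [-4.0, -0.0, 8.7]
opening: 0.205
grip_force: 61.4
```

Call:
{"method": "send_rows", "body": {"increments": [1,0,0,0,0,1,0,0,0,0,1,0,0,0,0,1,0,0,0,0,1,0,0,0,0]}}

```text
time_s: 16.1
position: [0.5511, -0.0941, 0.4126]
orientation: [-180.0, -0.0, 94.8]
ft_force: [-0.5, -0.3, 0.6]
opening: 0.997
grip_force: 0.0
```

Call:
{"method": "send_rows", "body": {"increments": [1,0,0,-0.08,0,1,0,0,-0.1,0,1,0,0,-0.1,0,1,0,0,0,0,1,0,0,0,0]}}

```text
time_s: 16.6
position: [0.551, -0.0939, 0.5254]
orientation: [179.9, 0.0, 94.8]
ft_force: [-0.6, -0.2, -1.3]
opening: 1.0
grip_force: 0.0
```

```bash
cat >> h.py <<'E'
def handles(n,ylo,yhi):
    c,im,d=grab(n);v,u=np.nonzero(d>0);P=c[1]+d[v,u][:,None]*ray(c,np.c_[u,v])
    m=(P[:,2]>.276)&(P[:,2]<.295)&(P[:,0]>.44)&(P[:,0]<.62)&(P[:,1]>ylo)&(P[:,1]<yhi)&(im[v,u].min(1)>120)
    k=np.zeros(d.shape,np.uint8);k[v[m],u[m]]=1
    cn,_=cv2.findContours(k,cv2.RETR_EXTERNAL,cv2.CHAIN_APPROX_NONE);out=[]
    for q in cn:
        if cv2.contourArea(q)>60:
            w=onz(c,q[:,0],.2826)[:,:2];r=cv2.minAreaRect((w*1000).astype(np.float32));out.append(r)
            kk=np.zeros_like(k);cv2.drawContours(kk,[q],-1,1,-1);sel=m&(kk[v,u]>0)
            print('handle',np.round(r[0],1),np.round(r[1],1),round(r[2],1),'z',np.median(P[sel,2]).round(4))
    return out
E
python3 - <<'E'
from h import *
s=bot.read_state();p=s['position'];print(p,s['orientation'])
handles('wrist',-.3,.1)
r=lambda rx,ry,z,yaw,*a:(.5545+rx*.9968-.0805*ry,-.1458+.9968*ry+.0805*rx,z,yaw,*a)
plan([(.5081,.3383,.52,184.5,1)])
E
```

```text
[ 0.5510101  -0.09389983  0.52543856] [1.79896096e+02 3.25251495e-02 9.48034303e+01]
handle [554.6 -91.3] [17.  19.4] 4.8 z 0.2843
[1, 0.091, -0.001, 0.001, -0.125, 1, 0.09, 0.01, 0.001, -0.125, 1, 0.088, 0.022, 0.001, -0.125, 1, 0.084, 0.033, 0.001, -0.125, 1, 0.079, 0.044, 0.001, -0.125]
[1, 0.073, 0.054, 0.001, -0.125, 1, 0.065, 0.063, 0.001, -0.125, 1, 0.056, 0.071, 0.001, -0.125, 1, 0.047, 0.078, 0.001, -0.125, 1, 0.036, 0.083, 0.001, -0.125]
[1, 0.025, 0.087, 0.001, -0.125, 1, 0.014, 0.09, 0.001, -0.125]
```

Call:
{"method": "send_rows", "body": {"increments": [1,0.091,-0.001,0.001,-0.125,1,0.09,0.01,0.001,-0.125,1,0.088,0.022,0.001,-0.125,1,0.084,0.033,0.001,-0.125,1,0.079,0.044,0.001,-0.125]}}

```text
time_s: 17.15
position: [0.5325, 0.087, 0.5209]
orientation: [-179.8, -0.1, 132.6]
ft_force: [-0.6, 0.3, -0.1]
opening: 1.004
grip_force: 0.0
```

Call:
{"method": "send_rows", "body": {"increments": [1,0.073,0.054,0.001,-0.125,1,0.065,0.063,0.001,-0.125,1,0.056,0.071,0.001,-0.125,1,0.047,0.078,0.001,-0.125,1,0.036,0.083,0.001,-0.125]}}

```text
time_s: 17.65
position: [0.5147, 0.2675, 0.5187]
orientation: [-179.9, -0.1, 170.1]
ft_force: [0.5, -0.3, -0.3]
opening: 1.003
grip_force: 0.0
```

Call:
{"method": "send_rows", "body": {"increments": [1,0.025,0.087,0.001,-0.125,1,0.014,0.09,0.001,-0.125,1,0,0,0,0,1,0,0,0,0]}}

```text
time_s: 18.05
position: [0.507, 0.3393, 0.518]
orientation: [-179.9, -0.2, -175.1]
ft_force: [0.5, -1.6, 0.9]
opening: 1.0
grip_force: 0.0
```

```bash
python3 - <<'E'
from h import *
s=bot.read_state();p=s['position'];print(p,s['orientation'],s['qpos'])
handles('wrist',.1,.5)
plan([(.5081,.3383,.52,184.5,1),(.5081,.3383,.412,184.5,1,.03)])
E
```

```text
[0.50701015 0.33934445 0.51797236] [-1.79889710e+02 -1.65053832e-01 -1.75110248e+02] [ -4.52348482  37.13475174 -60.58849459  76.64986654  31.84034867
  84.18998432  31.9198602 ]
handle [507.6 432.3] [17.8 17.5] 5.5 z 0.2824
handle [507.3 337.6] [16.8 17. ] 5.5 z 0.2825
[1, -0.001, 0, -0.004, 0.004, 1, -0, 0, 0.068, -0, 1, -0, 0, 0.068, -0, 1, -0, 0, 0.068, -0, 1, -0, 0, 0.068, -0]
```

Joints are fine at peg 1. The handle is re-measured at (507.5,338). Down, grip, lift 32 mm, and out sideways.

Call:
{"method": "send_rows", "body": {"increments": [1,0,-0.002,0.066,0,1,0,0,0.066,0,1,0,0,0.066,0,1,0,0,0.066,0,1,0,0,0,0]}}

```text
time_s: 18.6
position: [0.5084, 0.3347, 0.41]
orientation: [-179.6, -0.3, -175.4]
ft_force: [-0.5, -1.2, -0.1]
opening: 1.0
grip_force: 0.0
```

Call:
{"method": "send_rows", "body": {"increments": [-1,0,0,0,0,-1,0,0,0,0,-1,0,0,0,0,-1,0,0,0,0,-1,0,0,0,0]}}

```text
time_s: 19.1
position: [0.5073, 0.338, 0.4154]
orientation: [-180.0, 0.1, -175.2]
ft_force: [-1.5, -1.8, 2.9]
opening: 0.201
grip_force: 58.4
```

Call:
{"method": "send_rows", "body": {"increments": [-1,0,0,0,0,-1,0,0,0,0,-1,0,0,0,0,-1,0,0,0,0,-1,0,0,0,0]}}

```text
time_s: 19.6
position: [0.5073, 0.338, 0.4153]
orientation: [-180.0, 0.1, -175.2]
ft_force: [-0.4, -1.8, 5.3]
opening: 0.202
grip_force: 58.9
```

Call:
{"method": "send_rows", "body": {"increments": [-1,0,0,-0.02,0,-1,0,0,-0.02,0,-1,0,0,-0.02,0,-1,0,0,-0.02,0,-1,0,0,0,0]}}

```text
time_s: 20.1
position: [0.5073, 0.3385, 0.4479]
orientation: [179.9, 0.1, -175.2]
ft_force: [0.5, 0.1, -2.7]
opening: 0.202
grip_force: 58.7
```

Call:
{"method": "send_rows", "body": {"increments": [-1,0,-0.036,0,0,-1,0,-0.036,0,0,-1,0,-0.038,0,0,-1,0,0,0,0,-1,0,0,0,0]}}

```text
time_s: 20.6
position: [0.511, 0.2943, 0.4463]
orientation: [180.0, -0.0, -175.2]
ft_force: [-0.1, 0.5, -3.2]
opening: 0.207
grip_force: 59.0
```

```bash
cat >> h.py <<'E'
r=lambda rx,ry,z,yaw,*a:(.5535+rx*.9968-.0805*ry,-.1458+.9968*ry+.0805*rx,z,yaw,*a)
E
python3 - <<'E'
from h import *
s=bot.read_state();p=s['position'];print(p,s['orientation'],s['ft_force'])
plan([(.425,p[1]-.007,p[2],184.8,-1,.03),(.425,p[1]-.02,.495,184.8,-1,.04),(.43,.16,.495,184.8,-1,.045),r(-.075,.11,.448,95,-1),r(-.05,.11,.448,95,-1,.013)])
E
```

```text
[0.51101512 0.29427893 0.44628829] [ 1.79950551e+02 -9.55269234e-03 -1.75224597e+02] [-0.05747493  0.49369295 -3.17051528]
[-1, 0.072, 0, -0, -0, -1, 0.072, 0, -0, -0, -1, 0.072, 0, -0, -0, -1, 0.001, -0.016, -0.061, -0, -1, 0.001, -0.016, -0.061, -0]
[-1, 0.004, -0.095, -0, -0, -1, 0.004, -0.095, -0, -0, -1, 0.004, -0.095, -0, -0, -1, -0.005, -0.043, 0.01, 0.125, -1, -0.01, -0.042, 0.01, 0.125]
[-1, -0.016, -0.04, 0.01, 0.125, -1, -0.021, -0.038, 0.01, 0.125, -1, -0.025, -0.035, 0.01, 0.125, -1, -0.03, -0.031, 0.01, 0.125, -1, -0.033, -0.027, 0.01, 0.125]
[-1, -0.037, -0.022, 0.01, 0.125, -1, -0.039, -0.017, 0.01, 0.125, -1, -0.041, -0.012, 0.01, 0.125, -1, -0.042, -0.007, 0.01, 0.125, -1, -0.043, -0.001, 0.01, 0.125]
[-1, -0, 0.031, -0, -0, -1, -0, 0.031, -0, -0]
```

Call:
{"method": "send_rows", "body": {"increments": [-1,0.072,0,0,0,-1,0.072,0,0,0,-1,0.072,0,0,0,-1,0.001,-0.016,-0.061,0,-1,0.001,-0.016,-0.061,0]}}

```text
time_s: 21.1
position: [0.4232, 0.2752, 0.4955]
orientation: [-180.0, -0.1, -174.9]
ft_force: [0.4, 0.3, -1.8]
opening: 0.204
grip_force: 59.4
```

Call:
{"method": "send_rows", "body": {"increments": [-1,0.004,-0.095,0,0,-1,0.004,-0.095,0,0,-1,0.004,-0.095,0,0,-1,-0.005,-0.043,0.01,0.125,-1,-0.01,-0.042,0.01,0.125]}}

```text
time_s: 21.6
position: [0.4364, 0.1259, 0.4873]
orientation: [179.9, 0.0, 169.5]
ft_force: [0.0, 0.0, -3.0]
opening: 0.199
grip_force: 59.9
```

Call:
{"method": "send_rows", "body": {"increments": [-1,-0.016,-0.04,0.01,0.125,-1,-0.021,-0.038,0.01,0.125,-1,-0.025,-0.035,0.01,0.125,-1,-0.03,-0.031,0.01,0.125,-1,-0.033,-0.027,0.01,0.125]}}

```text
time_s: 22.1
position: [0.453, 0.0425, 0.4673]
orientation: [179.9, -0.0, 132.2]
ft_force: [0.8, 0.3, -3.0]
opening: 0.198
grip_force: 59.9
```

Call:
{"method": "send_rows", "body": {"increments": [-1,-0.037,-0.022,0.01,0.125,-1,-0.039,-0.017,0.01,0.125,-1,-0.041,-0.012,0.01,0.125,-1,-0.042,-0.007,0.01,0.125,-1,-0.043,-0.001,0.01,0.125]}}

```text
time_s: 22.6
position: [0.4697, -0.0413, 0.4473]
orientation: [179.9, -0.1, 94.7]
ft_force: [0.1, 0.1, -2.8]
opening: 0.202
grip_force: 59.9
```

Call:
{"method": "send_rows", "body": {"increments": [-1,0,0.031,0,0,-1,0,0.031,0,0,-1,0,0,0,0,-1,0,0,0,0]}}

```text
time_s: 23.0
position: [0.4944, -0.0387, 0.4472]
orientation: [180.0, -0.1, 95.0]
ft_force: [-0.2, -0.3, -3.2]
opening: 0.202
grip_force: 59.9
```

```bash
python3 - <<'E'
from h import *
s=bot.read_state();p=s['position'];print(p,s['orientation'],s['ft_force'])
plan([r(0,.11,.448,95,-1,.015)])
E
```

```text
[ 0.49438351 -0.03871929  0.44721205] [ 1.79997281e+02 -8.38895406e-02  9.50084838e+01] [-0.19893325 -0.33222323 -3.24728   ]
[-1, -0.001, 0.031, -0, 0, -1, -0.001, 0.031, -0, 0, -1, -0.001, 0.031, -0, 0, -1, -0.001, 0.031, -0, 0]
```

Call:
{"method": "send_rows", "body": {"increments": [-1,0,0.031,0,0,-1,0,0.031,0,0,-1,0,0.031,0,0,-1,0,0.031,0,0,-1,0,0,0,0]}}

```text
time_s: 23.5
position: [0.5443, -0.0354, 0.4471]
orientation: [179.9, -0.1, 94.9]
ft_force: [-0.1, 0.6, -2.4]
opening: 0.205
grip_force: 59.9
```

Call:
{"method": "send_rows", "body": {"increments": [-1,0,0,0.015,0,-1,0,0,0.015,0,-1,0,0,0.015,0,-1,0,0,0.015,0,-1,0,0,0,0]}}

```text
time_s: 24.0
position: [0.543, -0.0364, 0.4219]
orientation: [-179.8, -0.0, 94.8]
ft_force: [0.4, 0.0, -2.2]
opening: 0.199
grip_force: 59.8
```

Call:
{"method": "send_rows", "body": {"increments": [-1,0,0,0.006,0,-1,0,0,0.006,0,-1,0,0,0.004,0,-1,0,0,0,0,-1,0,0,0,0]}}

```text
time_s: 24.5
position: [0.544, -0.0359, 0.4181]
orientation: [179.8, 0.0, 94.8]
ft_force: [0.4, -0.8, 5.5]
opening: 0.202
grip_force: 61.0
```

Seated. I release it, rise and go to peg 2.

Call:
{"method": "send_rows", "body": {"increments": [1,0,0,0,0,1,0,0,0,0,1,0,0,0,0,1,0,0,0,0,1,0,0,0,0]}}

```text
time_s: 25.0
position: [0.5435, -0.0361, 0.4165]
orientation: [-180.0, -0.0, 94.8]
ft_force: [0.9, 0.2, 0.1]
opening: 0.996
grip_force: 0.0
```

Call:
{"method": "send_rows", "body": {"increments": [1,0,0,-0.08,0,1,0,0,-0.1,0,1,0,0,-0.1,0,1,0,0,0,0,1,0,0,0,0]}}

```text
time_s: 25.5
position: [0.5434, -0.0359, 0.5294]
orientation: [179.9, 0.0, 94.8]
ft_force: [0.5, 0.1, -1.0]
opening: 0.995
grip_force: 0.0
```

```bash
python3 - <<'E'
from h import *
s=bot.read_state();p=s['position'];print(p,s['orientation'])
handles('wrist',-.3,.1)
plan([(.5077,.4325,.525,184.8,1,.05)])
E
```

```text
[ 0.54339666 -0.03592625  0.52941277] [1.79895977e+02 2.44475632e-02 9.48008123e+01]
handle [554.1 -92.8] [16.9 17.2] 4.7 z 0.2846
handle [539.4 -35.7] [17.2 19. ] 4.8 z 0.2845
[1, 0.098, 0.001, 0.001, -0.125, 1, 0.097, 0.014, 0.001, -0.125, 1, 0.094, 0.026, 0.001, -0.125, 1, 0.09, 0.038, 0.001, -0.125, 1, 0.084, 0.05, 0.001, -0.125]
[1, 0.077, 0.06, 0.001, -0.125, 1, 0.069, 0.07, 0.001, -0.125, 1, 0.059, 0.078, 0.001, -0.125, 1, 0.048, 0.085, 0.001, -0.125, 1, 0.037, 0.091, 0.001, -0.125]
[1, 0.025, 0.095, 0.001, -0.125, 1, 0.012, 0.097, 0.001, -0.125]
```

Call:
{"method": "send_rows", "body": {"increments": [1,0.098,0.001,0.001,-0.125,1,0.097,0.014,0.001,-0.125,1,0.094,0.026,0.001,-0.125,1,0.09,0.038,0.001,-0.125,1,0.084,0.05,0.001,-0.125]}}

```text
time_s: 26.05
position: [0.5288, 0.1599, 0.5249]
orientation: [-179.8, -0.1, 132.6]
ft_force: [1.2, 0.3, 0.3]
opening: 1.002
grip_force: 0.0
```

Call:
{"method": "send_rows", "body": {"increments": [1,0.077,0.06,0.001,-0.125,1,0.069,0.07,0.001,-0.125,1,0.059,0.078,0.001,-0.125,1,0.048,0.085,0.001,-0.125,1,0.037,0.091,0.001,-0.125]}}

```text
time_s: 26.55
position: [0.5143, 0.3553, 0.5225]
orientation: [-179.8, -0.1, 170.1]
ft_force: [0.7, -0.1, 0.4]
opening: 1.0
grip_force: 0.0
```

Call:
{"method": "send_rows", "body": {"increments": [1,0.025,0.095,0.001,-0.125,1,0.012,0.097,0.001,-0.125,1,0,0,0,0,1,0,0,0,0]}}

```text
time_s: 26.95
position: [0.5077, 0.4333, 0.5216]
orientation: [-179.9, -0.2, -175.1]
ft_force: [1.0, -0.2, -0.5]
opening: 0.999
grip_force: 0.0
```

```bash
python3 - <<'E'
from h import *
s=bot.read_state();p=s['position'];print(p,s['orientation'],s['qpos'])
handles('wrist',.1,.5)
handles('top',-.3,.5)
plan([(.508,.433,.414,184.8,1,.03)])
E
```

```text
[0.50772111 0.43325591 0.52163931] [-1.79854749e+02 -1.58958135e-01 -1.75095766e+02] [-15.99761731  42.70700924 -60.22459808  65.42789494  35.98879685
  90.15855772  26.77972433]
handle [508.4 433.2] [16.9 16.8] 5.0 z 0.2825
[1, 0.001, 0.001, 0.068, -0.001, 1, 0.001, 0.001, 0.068, -0.001, 1, 0.001, 0.001, 0.068, -0.001, 1, 0.001, 0.001, 0.068, -0.001]
```

Call:
{"method": "send_rows", "body": {"increments": [1,0,0,0.067,0,1,0,0,0.067,0,1,0,0,0.067,0,1,0,0,0.067,0,1,0,0,0,0]}}

```text
time_s: 27.55
position: [0.5097, 0.4292, 0.4125]
orientation: [-179.6, -0.2, -175.4]
ft_force: [0.1, -1.1, 0.3]
opening: 0.996
grip_force: 0.0
```

Call:
{"method": "send_rows", "body": {"increments": [-1,0,0,0,0,-1,0,0,0,0,-1,0,0,0,0,-1,0,0,0,0,-1,0,0,0,0]}}

```text
time_s: 28.05
position: [0.508, 0.4328, 0.4179]
orientation: [179.9, 0.1, -175.2]
ft_force: [0.4, 0.6, 1.9]
opening: 0.205
grip_force: 59.5
```

Call:
{"method": "send_rows", "body": {"increments": [-1,0,0,0,0,-1,0,0,0,0,-1,0,0,0,0,-1,0,0,0,0,-1,0,0,0,0]}}

```text
time_s: 28.55
position: [0.508, 0.4328, 0.4179]
orientation: [179.9, 0.1, -175.2]
ft_force: [-0.8, -0.4, 5.5]
opening: 0.201
grip_force: 59.9
```

Call:
{"method": "send_rows", "body": {"increments": [-1,0,0,-0.02,0,-1,0,0,-0.02,0,-1,0,0,-0.02,0,-1,0,0,-0.02,0,-1,0,0,0,0]}}

```text
time_s: 29.05
position: [0.508, 0.4326, 0.4503]
orientation: [179.9, 0.1, -175.2]
ft_force: [-0.1, 0.2, -1.9]
opening: 0.206
grip_force: 59.1
```

Call:
{"method": "send_rows", "body": {"increments": [-1,0,-0.036,0,0,-1,0,-0.036,0,0,-1,0,-0.038,0,0,-1,0,0,0,0,-1,0,0,0,0]}}

```text
time_s: 29.55
position: [0.5119, 0.3885, 0.4487]
orientation: [180.0, -0.0, -175.2]
ft_force: [0.4, 0.5, -2.1]
opening: 0.203
grip_force: 59.1
```

```bash
python3 - <<'E'
from h import *
s=bot.read_state();p=s['position'];print(p,s['orientation'],s['ft_force'])
handles('top',-.3,.5)
plan([(.425,p[1]-.007,p[2],184.8,-1,.03),(.425,p[1]-.02,.495,184.8,-1,.04),(.43,.20,.495,184.8,-1,.045),r(-.075,.17,.448,95,-1),r(-.05,.17,.448,95,-1,.013)])
E
```

```text
[0.51190005 0.38852053 0.44865826] [ 1.79971557e+02 -1.13845961e-02 -1.75227953e+02] [ 0.35095732  0.45520484 -2.12759138]
[-1, 0.072, -0, 0, 0, -1, 0.072, -0, 0, 0, -1, 0.072, -0, 0, 0, -1, 0.001, -0.016, -0.058, -0, -1, 0.001, -0.016, -0.058, -0]
[-1, 0.006, -0.105, -0, -0, -1, 0.006, -0.105, -0, -0, -1, 0.006, -0.105, -0, -0, -1, 0.006, -0.105, -0, -0, -1, -0.004, -0.038, 0.01, 0.125]
[-1, -0.009, -0.038, 0.01, 0.125, -1, -0.014, -0.036, 0.01, 0.125, -1, -0.018, -0.034, 0.01, 0.125, -1, -0.023, -0.031, 0.01, 0.125, -1, -0.027, -0.028, 0.01, 0.125]
[-1, -0.03, -0.024, 0.01, 0.125, -1, -0.033, -0.02, 0.01, 0.125, -1, -0.035, -0.016, 0.01, 0.125, -1, -0.037, -0.011, 0.01, 0.125, -1, -0.038, -0.006, 0.01, 0.125]
[-1, -0.039, -0.001, 0.01, 0.125, -1, -0, 0.031, -0, -0, -1, -0, 0.031, -0, -0]
```

Call:
{"method": "send_rows", "body": {"increments": [-1,0.072,0,0,0,-1,0.072,0,0,0,-1,0.072,0,0,0,-1,0.001,-0.016,-0.058,0,-1,0.001,-0.016,-0.058,0]}}

```text
time_s: 30.1
position: [0.4239, 0.3694, 0.4955]
orientation: [-180.0, -0.1, -174.9]
ft_force: [0.5, -0.3, -1.6]
opening: 0.206
grip_force: 59.4
```

Call:
{"method": "send_rows", "body": {"increments": [-1,0.006,-0.105,0,0,-1,0.006,-0.105,0,0,-1,0.006,-0.105,0,0,-1,0.006,-0.105,0,0,-1,-0.004,-0.038,0.01,0.125]}}

```text
time_s: 30.6
position: [0.434, 0.1819, 0.4907]
orientation: [-179.8, -0.0, 176.9]
ft_force: [1.0, -0.4, -2.4]
opening: 0.202
grip_force: 59.9
```

Call:
{"method": "send_rows", "body": {"increments": [-1,-0.009,-0.038,0.01,0.125,-1,-0.014,-0.036,0.01,0.125,-1,-0.018,-0.034,0.01,0.125,-1,-0.023,-0.031,0.01,0.125,-1,-0.027,-0.028,0.01,0.125]}}

```text
time_s: 31.1
position: [0.4477, 0.1099, 0.4714]
orientation: [179.9, -0.0, 139.6]
ft_force: [-0.7, -0.5, -1.7]
opening: 0.199
grip_force: 60.0
```

Call:
{"method": "send_rows", "body": {"increments": [-1,-0.03,-0.024,0.01,0.125,-1,-0.033,-0.02,0.01,0.125,-1,-0.035,-0.016,0.01,0.125,-1,-0.037,-0.011,0.01,0.125,-1,-0.038,-0.006,0.01,0.125]}}

```text
time_s: 31.6
position: [0.4625, 0.0343, 0.4513]
orientation: [179.9, -0.0, 102.2]
ft_force: [0.6, 0.5, -1.9]
opening: 0.205
grip_force: 60.0
```

Call:
{"method": "send_rows", "body": {"increments": [-1,-0.039,-0.001,0.008,0.125,-1,0,0.031,0,0,-1,0,0.031,0,0,-1,0,0,0,0,-1,0,0,0,0]}}

```text
time_s: 32.1
position: [0.4901, 0.0217, 0.448]
orientation: [-180.0, -0.1, 95.0]
ft_force: [-0.5, 0.1, -1.9]
opening: 0.2
grip_force: 59.9
```

```bash
python3 - <<'E'
from h import *
s=bot.read_state();p=s['position'];print(p,s['orientation'],s['ft_force'])
plan([r(0,.17,.4485,95,-1,.015)])
E
```

```text
[0.49011288 0.02169008 0.44798462] [-1.79987388e+02 -7.51100788e-02  9.50076578e+01] [-0.45983171  0.10586509 -1.91724987]
[-1, -0.001, 0.031, -0, 0, -1, -0.001, 0.031, -0, 0, -1, -0.001, 0.031, -0, 0, -1, -0.001, 0.031, -0, 0]
```

Call:
{"method": "send_rows", "body": {"increments": [-1,0,0.031,0,0,-1,0,0.031,0,0,-1,0,0.031,0,0,-1,0,0.031,0,0,-1,0,0,0,0]}}

```text
time_s: 32.6
position: [0.5401, 0.025, 0.4479]
orientation: [180.0, -0.1, 94.9]
ft_force: [0.8, -0.6, -3.1]
opening: 0.2
grip_force: 59.9
```

Call:
{"method": "send_rows", "body": {"increments": [-1,0,0,0.015,0,-1,0,0,0.015,0,-1,0,0,0.015,0,-1,0,0,0.012,0,-1,0,0,0,0]}}

```text
time_s: 33.1
position: [0.5391, 0.0241, 0.4242]
orientation: [-179.9, 0.0, 94.8]
ft_force: [-0.9, 0.8, -1.1]
opening: 0.2
grip_force: 59.9
```

Call:
{"method": "send_rows", "body": {"increments": [-1,0,0,0.006,0,-1,0,0,0.005,0,-1,0,0,0.004,0,-1,0,0,0,0,-1,0,0,0,0]}}

```text
time_s: 33.6
position: [0.5399, 0.0246, 0.4203]
orientation: [179.8, 0.0, 94.8]
ft_force: [-0.3, -0.8, 4.7]
opening: 0.201
grip_force: 60.9
```

Call:
{"method": "send_rows", "body": {"increments": [1,0,0,0,0,1,0,0,0,0,1,0,0,0,0,1,0,0,0,0,1,0,0,0,0]}}

```text
time_s: 34.1
position: [0.5395, 0.0244, 0.4189]
orientation: [-180.0, -0.0, 94.8]
ft_force: [-0.6, -0.7, 0.2]
opening: 1.0
grip_force: 0.0
```

Call:
{"method": "send_rows", "body": {"increments": [1,0,0,-0.08,0,1,0,0,-0.1,0,1,0,-0.05,-0.1,0,1,0,-0.1,0,0,1,0,-0.1,0,0]}}

```text
time_s: 34.6
position: [0.4391, 0.0165, 0.532]
orientation: [179.9, -0.0, 94.8]
ft_force: [0.0, 0.4, -0.4]
opening: 0.998
grip_force: 0.0
```

Call:
{"method": "send_rows", "body": {"increments": [1,0,0,0,0,1,0,0,0,0]}}

```text
time_s: 34.8
position: [0.4394, 0.016, 0.5315]
orientation: [179.9, 0.1, 94.8]
ft_force: [-0.7, 0.1, 0.1]
opening: 1.003
grip_force: 0.0
```

```bash
python3 - <<'E'
from h import *
s=bot.read_state();p=s['position'];print(p,s['orientation'])
handles('wrist',-.3,.15)
c,im,d=grab('wrist','w7.png');np.savez('pics/w7.npz',K=c[0],o=c[1],R=c[2],d=d)
c2,im2,_=grab('scene','s7.png')
cv2.imwrite('pics/v7.png',np.hstack([cv2.resize(im[:,180:436,::-1],(400,600)),cv2.resize(im2[120:280,150:257,::-1],(400,600),interpolation=cv2.INTER_CUBIC)]))
E
```

```text
[0.43938245 0.01598935 0.53153094] [1.79926346e+02 8.28572604e-02 9.47700968e+01]
handle [537.6  24.6] [18.1 20.8] 10.8 z 0.2845
```

View pics/v7.png

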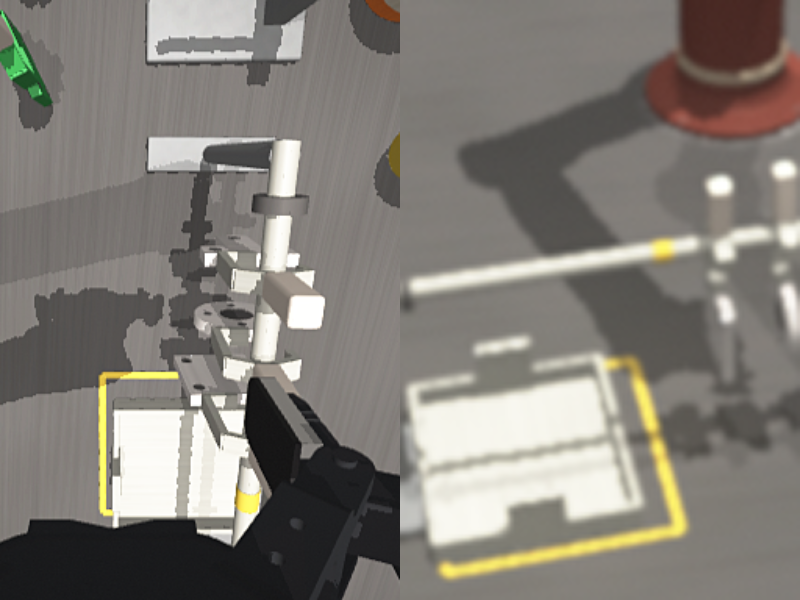

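Carriers hang upright on the loading half, with handles at (303,311) and below. The scene view shows the tray has been knocked towards -x and -y: tape is showing along its right and far sides. I measure it.

Call:
{"method": "send_rows", "body": {"increments": [1,-0.1,0,0,0,1,-0.1,0,0,0,1,-0.1,0,0,0,1,-0.1,0,0,0,1,-0.05,0,0,0]}}

```text
time_s: 35.45
position: [0.4558, -0.1682, 0.5302]
orientation: [-180.0, -0.0, 94.5]
ft_force: [-0.7, -0.9, -0.3]
opening: 1.002
grip_force: 0.0
```

Call:
{"method": "send_rows", "body": {"increments": [1,0,0,0,0,1,0,0,0,0]}}

```text
time_s: 35.65
position: [0.4557, -0.163, 0.5307]
orientation: [180.0, -0.1, 94.8]
ft_force: [-0.2, 1.4, -0.1]
opening: 1.004
grip_force: 0.0
```

```bash
python3 - <<'E'
from h import *
s=bot.read_state();p=s['position'];print(p,s['orientation'])
c,im,d=grab('wrist','w8.png');np.savez('pics/w8.npz',K=c[0],o=c[1],R=c[2],d=d)
v,u=np.nonzero(d>0);P=c[1]+d[v,u][:,None]*ray(c,np.c_[u,v])
m=(im[v,u].min(1)>130)&(P[:,0]>.42)&(P[:,0]<.72)&(P[:,1]>-.45)&(P[:,1]<-.12)
for nm,lo,hi in(('rim',.024,.032),('lug',.055,.07)):
    q=P[m&(P[:,2]>lo)&(P[:,2]<hi)];print(nm,len(q),cv2.minAreaRect((q[:,:2]*1000).astype(np.float32)))
    if nm=='lug':
        for k in(q[:,0]<.56,q[:,0]>.56):
            if k.sum():print(np.median(q[k],0),cv2.minAreaRect((q[k][:,:2]*1000).astype(np.float32)))
handles('wrist',-.3,.15)
cv2.imwrite('pics/v8.png',im[:,:,::-1])
E
```

```text
[ 0.45566537 -0.16302918  0.53067553] [ 1.79996711e+02 -1.39670973e-01  9.48266101e+01]
rim 937 ((567.8632202148438, -276.3929748535156), (199.063720703125, 181.28500366210938), 4.934017181396484)
lug 323 ((567.9149169921875, -275.9775085449219), (202.92254638671875, 48.71495819091797), 4.775322914123535)
[ 0.47053494 -0.28318201  0.06196301] ((470.9542236328125, -284.2104797363281), (8.218642234802246, 48.44685363769531), 4.885934352874756)
[ 0.6635583  -0.26668289  0.06210564] ((663.6347045898438, -267.89447021484375), (9.91985034942627, 48.69541549682617), 3.6051979064941406)
handle [552.9 -92.9] [19.  17.7] 5.0 z 0.2847
handle [541.1 -36.9] [17.9 17.4] 5.0 z 0.2848
```

View pics/v8.png

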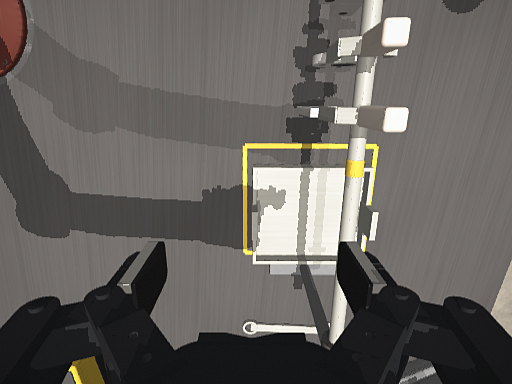

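The tray is at (568,-276), about 16 mm past the target towards -y with yaw 4.9°. I pull it back by its near lug at (471,-284).

```bash
python3 - <<'E'
from h import *
plan([(.469,-.283,.40,94.8,1,.04),(.469,-.283,.20,94.8,1,.045)])
plan([(.4655,-.2655,.20,94.6,-1,.006)],start=(.469,-.283,.2,94.8))
E
```

```text
[1, -0.061, 0.001, 0.066, 0.001, 1, -0.061, 0.002, 0.066, 0.001, 1, -0.061, 0.002, 0.066, 0.001, 1, -0.061, 0.002, 0.066, 0.001, 1, -0.061, 0.002, 0.066, 0.001]
[1, 0, 0, 0.1, 0, 1, 0, 0, 0.1, 0, 1, 0, 0, 0.1, 0, 1, 0, 0, 0.1, 0, 1, 0, 0, 0.1, 0]
[-1, 0.015, -0.002, -0, 0.001, -1, 0.015, -0.002, -0, 0.001, -1, 0.015, -0.002, -0, 0.001]
```

Call:
{"method": "send_rows", "body": {"increments": [1,-0.061,0.002,0.066,0,1,-0.061,0.002,0.066,0,1,-0.061,0.002,0.066,0,1,-0.061,0.002,0.066,0,1,-0.061,0.002,0.066,0]}}

```text
time_s: 36.25
position: [0.4699, -0.2837, 0.3986]
orientation: [179.9, 0.0, 95.0]
ft_force: [0.9, -0.3, 0.0]
opening: 0.999
grip_force: 0.0
```

Call:
{"method": "send_rows", "body": {"increments": [1,0,0,0.1,0,1,0,0,0.1,0,1,0,0,0.1,0,1,0,0,0.1,0,1,0,0,0.1,0]}}

```text
time_s: 36.75
position: [0.4701, -0.2831, 0.1982]
orientation: [179.9, -0.0, 94.9]
ft_force: [0.4, -0.7, -0.8]
opening: 1.001
grip_force: 0.0
```

Call:
{"method": "send_rows", "body": {"increments": [-1,0,0,0,0,-1,0,0,0,0,-1,0,0,0,0,-1,0,0,0,0,-1,0,0,0,0]}}

```text
time_s: 37.25
position: [0.4696, -0.2848, 0.2009]
orientation: [179.8, 0.1, 94.8]
ft_force: [-0.1, 0.1, 0.4]
opening: 0.143
grip_force: 0.0
```

Call:
{"method": "send_rows", "body": {"increments": [-1,0,0,0,0,-1,0,0,0,0,-1,0,0,0,0,-1,0,0,0,0,-1,0,0,0,0]}}

```text
time_s: 37.75
position: [0.4699, -0.2848, 0.2009]
orientation: [179.8, 0.1, 94.8]
ft_force: [-0.0, 0.7, 7.2]
opening: 0.103
grip_force: 60.2
```

Call:
{"method": "send_rows", "body": {"increments": [-1,0.015,-0.002,0,0,-1,0.015,-0.002,0,0,-1,0.015,-0.002,0,0,-1,0,0,0,0,-1,0,0,0,0]}}

```text
time_s: 38.25
position: [0.4662, -0.2685, 0.2009]
orientation: [179.8, 0.2, 94.7]
ft_force: [0.3, -4.0, 7.1]
opening: 0.111
grip_force: 60.2
```

Call:
{"method": "send_rows", "body": {"increments": [1,0,0,0,0,1,0,0,0,0,1,0,0,0,0,1,0,0,0,0,1,0,0,0,0]}}

```text
time_s: 38.75
position: [0.4651, -0.2666, 0.1989]
orientation: [-180.0, -0.0, 94.8]
ft_force: [0.1, -0.3, 0.1]
opening: 0.939
grip_force: 0.0
```

Call:
{"method": "send_rows", "body": {"increments": [1,0,0,-0.11,0,1,0,0,-0.11,0,1,0,0,-0.11,0,1,0,0,-0.11,0,1,0,0,-0.11,0]}}

```text
time_s: 39.25
position: [0.4648, -0.2666, 0.4208]
orientation: [-180.0, -0.0, 94.8]
ft_force: [0.8, -1.0, -0.1]
opening: 1.004
grip_force: 0.0
```

Call:
{"method": "send_rows", "body": {"increments": [1,0.06,0,-0.11,0,1,0.1,0,-0.11,0,1,0.1,0,-0.06,0,1,0.05,0,0,0,1,0,0,0,0]}}

```text
time_s: 39.75
position: [0.4551, -0.1454, 0.5254]
orientation: [179.9, 0.0, 95.2]
ft_force: [1.0, -1.0, -0.1]
opening: 0.999
grip_force: 0.0
```

```bash
cat >> h.py <<'E'
def tray():
    c,im,d=grab('wrist');v,u=np.nonzero(d>0);P=c[1]+d[v,u][:,None]*ray(c,np.c_[u,v])
    m=(im[v,u].min(1)>130)&(P[:,0]>.42)&(P[:,0]<.72)&(P[:,1]>-.45)&(P[:,1]<-.12)
    q=P[m&(P[:,2]>.024)&(P[:,2]<.032)];R=cv2.minAreaRect((q[:,:2]*1000).astype(np.float32));print('tray',R)
    dx=np.array(R[0])/1000-[.5535,-.1458];print('tray in rail',dx@[.9968,.0805],dx@[-.0805,.9968])
E
python3 - <<'E'
from h import *
s=bot.read_state();p=s['position'];print(p,s['orientation'])
tray();handles('wrist',-.3,.15)
print(r(0,.05,0,0),r(0,.11,0,0))
plan([r(0,.052,.53,94.7,1),r(0,.052,.414,94.7,1,.03)])
E
```

```text
[ 0.45505776 -0.14535535  0.52540543] [1.79886558e+02 3.33347928e-02 9.52266723e+01]
tray ((563.53466796875, -261.1893310546875), (200.2991180419922, 180.9699249267578), 4.38212251663208)
tray in rail 0.0007137158813476235 -0.11582787596679686
handle [553.4 -92.5] [18.3 17.8] 5.0 z 0.2846
handle [541.1 -36.9] [17.9 17.5] 5.0 z 0.2849
(0.549475, -0.09596000000000002, 0, 0) (0.544645, -0.036152000000000004, 0, 0)
[1, 0.04, 0.082, -0.005, 0.001, 1, 0.04, 0.082, -0.005, 0.001, 1, 0.04, 0.082, -0.005, 0.001, 1, 0, 0, 0.073, -0, 1, 0, 0, 0.073, -0]
[1, 0, 0, 0.073, -0, 1, 0, 0, 0.073, -0]
```

Call:
{"method": "send_rows", "body": {"increments": [1,0.042,0.083,-0.005,0,1,0.042,0.083,-0.005,0,1,0.042,0.083,-0.005,0,1,0,0,0.02,0,1,0,0,0,0]}}

```text
time_s: 40.35
position: [0.5508, -0.0926, 0.5193]
orientation: [-179.7, -0.0, 94.7]
ft_force: [0.6, -0.0, 0.1]
opening: 1.0
grip_force: 0.0
```

```bash
python3 - <<'E'
from h import *
s=bot.read_state();p=s['position'];print(p,s['orientation'])
plan([(.551,-.0937,.414,94.7,1,.03)])
plan([r(0,-.165,.414,94.7,-1,.024)],start=r(0,.052,.414,94.7))
E
```

```text
[ 0.55078652 -0.09264723  0.51926835] [-1.79700398e+02 -4.34995219e-02  9.47434637e+01]
[1, -0.001, 0, 0.066, 0, 1, -0.001, 0, 0.066, 0, 1, -0.001, 0, 0.066, 0, 1, -0.001, 0, 0.066, 0]
[-1, -0.054, -0, -0, -0, -1, -0.054, -0, -0, -0, -1, -0.054, -0, -0, -0, -1, -0.054, -0, -0, -0, -1, -0.054, -0, -0, -0]
[-1, -0.054, -0, -0, -0, -1, -0.054, -0, -0, -0, -1, -0.054, -0, -0, -0, -1, -0.054, -0, -0, -0, -1, -0.054, -0, -0, -0]
```

Call:
{"method": "send_rows", "body": {"increments": [1,0,0,0.066,0,1,0,0,0.066,0,1,0,0,0.066,0,1,0,0,0.066,0,1,0,0,0,0]}}

```text
time_s: 40.85
position: [0.5485, -0.0942, 0.4125]
orientation: [-179.4, 0.0, 94.6]
ft_force: [-0.2, -1.0, -0.6]
opening: 1.001
grip_force: 0.0
```

Call:
{"method": "send_rows", "body": {"increments": [-1,0,0,0,0,-1,0,0,0,0,-1,0,0,0,0,-1,0,0,0,0,-1,0,0,0,0], "squeeze": 45}}

```text
time_s: 41.35
position: [0.5505, -0.091, 0.4175]
orientation: [179.9, 0.0, 94.8]
ft_force: [-1.0, -0.9, 2.6]
opening: 0.202
grip_force: 44.8
```

Call:
{"method": "send_rows", "body": {"increments": [-1,0,0,0,0,-1,0,0,0,0,-1,0,0,0,0,-1,0,0,0,0,-1,0,0,0,0]}}

```text
time_s: 41.85
position: [0.5506, -0.091, 0.4174]
orientation: [179.9, 0.0, 94.8]
ft_force: [-1.3, 0.0, 5.4]
opening: 0.203
grip_force: 44.9
```

Call:
{"method": "send_rows", "body": {"increments": [-1,-0.02,0,0,0,-1,-0.05,0,0,0,-1,-0.05,0,0,0,-1,-0.03,0,0,0]}}

```text
time_s: 42.25
position: [0.5555, -0.1491, 0.4174]
orientation: [180.0, -0.3, 94.9]
ft_force: [-2.8, 6.2, 7.6]
opening: 0.203
grip_force: 45.3
```

Call:
{"method": "send_rows", "body": {"increments": [-1,-0.04,0,-0.002,0,-1,-0.05,0,0,0,-1,-0.05,0,0,0,-1,-0.05,0,0,0,-1,-0.05,0,0,0]}}

```text
time_s: 42.75
position: [0.5634, -0.2453, 0.4175]
orientation: [-179.9, -0.3, 94.9]
ft_force: [-1.2, 5.4, 4.3]
opening: 0.2
grip_force: 44.9
```

Call:
{"method": "send_rows", "body": {"increments": [-1,-0.05,0,0,0,-1,-0.05,0,0,0,-1,-0.04,0,0,0,-1,-0.02,0,0,0,-1,0,0,0,0]}}

```text
time_s: 43.25
position: [0.5686, -0.3107, 0.4175]
orientation: [-179.9, -0.1, 94.7]
ft_force: [-1.6, 2.2, 4.9]
opening: 0.205
grip_force: 45.0
```

Call:
{"method": "send_rows", "body": {"increments": [-1,0,0,0,0,-1,0,0,0,0]}}

```text
time_s: 43.45
position: [0.5685, -0.3104, 0.4175]
orientation: [-179.9, -0.0, 94.8]
ft_force: [-2.5, 1.9, 5.6]
opening: 0.204
grip_force: 45.0
```

Call:
{"method": "send_rows", "body": {"increments": [1,0,0,0,0,1,0,0,0,0,1,0,0,0,0,1,0,0,0,0,1,0,0,0,0]}}

```text
time_s: 43.95
position: [0.5688, -0.3105, 0.417]
orientation: [-180.0, -0.0, 94.8]
ft_force: [-0.4, -0.4, 0.1]
opening: 0.993
grip_force: 0.0
```

Call:
{"method": "send_rows", "body": {"increments": [1,0,0,-0.06,0,1,0,0,-0.1,0,1,0,0,-0.09,0,1,0.1,0,0,0,1,0.1,0,0,0]}}

```text
time_s: 44.45
position: [0.562, -0.2307, 0.5184]
orientation: [179.8, 0.0, 94.6]
ft_force: [1.0, 0.5, 0.2]
opening: 1.004
grip_force: 0.0
```

Call:
{"method": "send_rows", "body": {"increments": [1,0.1,0,0,0,1,0.1,0,0,0,1,0.1,0,0,0,1,0.1,0,0,0,1,0.088,0,0,0]}}

```text
time_s: 44.95
position: [0.5452, -0.0338, 0.5176]
orientation: [180.0, -0.0, 94.9]
ft_force: [0.2, -0.1, -0.3]
opening: 1.0
grip_force: 0.0
```

Call:
{"method": "send_rows", "body": {"increments": [1,0,0,0,0,1,0,0,0,0]}}

```text
time_s: 45.15
position: [0.5457, -0.0352, 0.5175]
orientation: [180.0, 0.0, 94.9]
ft_force: [-0.6, -0.3, -0.6]
opening: 1.001
grip_force: 0.0
```

```bash
python3 - <<'E'
from h import *
s=bot.read_state();p=s['position'];print(p,s['orientation'])
handles('wrist',-.35,.15)
plan([(.5438,-.0365,.414,94.7,1,.03)])
E
```

```text
[ 0.54565264 -0.03519258  0.51753975] [1.79964031e+02 4.81892589e-02 9.49381242e+01]
handle [541.2 -35.7] [17.2 19.8] 4.9 z 0.2846
handle [536.9  23.4] [17.8 17.4] 5.0 z 0.2846
[1, 0, -0.001, 0.064, 0, 1, 0, -0.001, 0.064, 0, 1, 0, -0.001, 0.064, 0, 1, 0, -0.001, 0.064, 0]
```

Call:
{"method": "send_rows", "body": {"increments": [1,0,-0.001,0.064,0,1,0,-0.001,0.064,0,1,0,-0.001,0.064,0,1,0,-0.001,0.064,0,1,0,0,0,0]}}

```text
time_s: 45.7
position: [0.5434, -0.039, 0.4112]
orientation: [-179.5, 0.0, 94.6]
ft_force: [-0.4, -0.2, 0.7]
opening: 0.996
grip_force: 0.0
```

Call:
{"method": "send_rows", "body": {"increments": [-1,0,0,0,0,-1,0,0,0,0,-1,0,0,0,0,-1,0,0,0,0,-1,0,0,0,0]}}

```text
time_s: 46.2
position: [0.5446, -0.0361, 0.4159]
orientation: [179.8, 0.0, 94.8]
ft_force: [1.4, -0.5, -1.4]
opening: 0.205
grip_force: 47.1
```

Call:
{"method": "send_rows", "body": {"increments": [-1,0,0,0,0,-1,0,0,0,0,-1,0,0,0,0,-1,0,0,0,0,-1,0,0,0,0]}}

```text
time_s: 46.7
position: [0.5447, -0.0361, 0.4158]
orientation: [179.8, 0.0, 94.8]
ft_force: [1.5, 0.2, 5.4]
opening: 0.201
grip_force: 47.8
```

Call:
{"method": "send_rows", "body": {"increments": [-1,-0.03,0,-0.002,0,-1,-0.05,0,0,0,-1,-0.05,0,0,0,-1,-0.05,0,0,0,-1,-0.05,0,0,0]}}

```text
time_s: 47.2
position: [0.5523, -0.1278, 0.4158]
orientation: [179.9, -0.2, 94.9]
ft_force: [2.4, 3.2, 3.1]
opening: 0.206
grip_force: 47.5
```

Call:
{"method": "send_rows", "body": {"increments": [-1,-0.05,0,0,0,-1,-0.05,0,0,0,-1,-0.05,0,0,0,-1,-0.05,0,0,0,-1,-0.05,0,0,0]}}

```text
time_s: 47.7
position: [0.5606, -0.2269, 0.4157]
orientation: [179.9, -0.3, 94.9]
ft_force: [1.8, 4.8, 2.9]
opening: 0.203
grip_force: 47.5
```

Call:
{"method": "send_rows", "body": {"increments": [-1,-0.05,0,0,0,-1,-0.03,0,0,0,-1,0,0,0,0,-1,0,0,0,0,-1,0,0,0,0]}}

```text
time_s: 48.2
position: [0.5631, -0.2608, 0.4157]
orientation: [179.9, 0.2, 94.8]
ft_force: [3.5, -1.8, 1.3]
opening: 0.206
grip_force: 47.4
```

Call:
{"method": "send_rows", "body": {"increments": [1,0,0,0,0,1,0,0,0,0,1,0,0,0,0,1,0,0,0,0,1,0,0,0,0]}}

```text
time_s: 48.7
position: [0.5628, -0.2593, 0.4154]
orientation: [-179.9, -0.0, 94.8]
ft_force: [0.1, -0.3, -0.1]
opening: 0.994
grip_force: 0.0
```

Call:
{"method": "send_rows", "body": {"increments": [1,0,0,-0.06,0,1,0,0,-0.1,0,1,0,0,-0.09,0,1,0.102,0,0,0,1,0.102,0,0,0]}}

```text
time_s: 49.2
position: [0.556, -0.1782, 0.5167]
orientation: [179.9, 0.0, 94.6]
ft_force: [0.5, 1.3, -0.1]
opening: 1.003
grip_force: 0.0
```

Call:
{"method": "send_rows", "body": {"increments": [1,0.102,0,0,0,1,0.102,0,0,0,1,0.102,0,0,0,1,0.102,0,0,0,1,0.102,0,0,0]}}

```text
time_s: 49.7
position: [0.5385, 0.0267, 0.5158]
orientation: [-180.0, 0.0, 94.8]
ft_force: [0.5, -1.0, 0.1]
opening: 1.003
grip_force: 0.0
```

Call:
{"method": "send_rows", "body": {"increments": [1,0,0,0,0,1,0,0,0,0]}}

```text
time_s: 49.9
position: [0.5387, 0.0264, 0.5159]
orientation: [180.0, 0.0, 95.0]
ft_force: [-0.4, 0.0, -0.2]
opening: 0.998
grip_force: 0.0
```

```bash
python3 - <<'E'
from h import *
s=bot.read_state();p=s['position'];print(p,s['orientation'])
handles('wrist',-.35,.15)
plan([(.5392,.024,.414,94.7,1,.03)])
E
```

```text
[0.53865523 0.02643019 0.51585925] [1.79993806e+02 3.13698085e-02 9.49827632e+01]
handle [537.3  24.5] [17.  19.8] 4.2 z 0.2845
[1, -0, 0, 0.063, 0, 1, -0, 0, 0.063, 0, 1, -0, 0, 0.063, 0, 1, -0, 0, 0.063, 0]
```

Call:
{"method": "send_rows", "body": {"increments": [1,-0.001,0,0.063,0,1,-0.001,0,0.063,0,1,-0.001,0,0.063,0,1,-0.001,0,0.063,0,1,0,0,0,0]}}

```text
time_s: 50.45
position: [0.5386, 0.0206, 0.4113]
orientation: [-179.5, 0.1, 94.6]
ft_force: [-0.4, -0.0, -0.4]
opening: 0.999
grip_force: 0.0
```

Call:
{"method": "send_rows", "body": {"increments": [-1,0,0,0,0,-1,0,0,0,0,-1,0,0,0,0,-1,0,0,0,0,-1,0,0,0,0]}}

```text
time_s: 50.95
position: [0.5397, 0.0237, 0.416]
orientation: [179.8, -0.0, 94.8]
ft_force: [2.5, 0.3, -1.2]
opening: 0.202
grip_force: 47.5
```

Call:
{"method": "send_rows", "body": {"increments": [-1,0,0,0,0,-1,0,0,0,0,-1,0,0,0,0,-1,0,0,0,0,-1,0,0,0,0]}}

```text
time_s: 51.45
position: [0.5397, 0.0237, 0.4158]
orientation: [179.8, -0.0, 94.8]
ft_force: [1.4, -0.1, 5.8]
opening: 0.205
grip_force: 48.0
```

Call:
{"method": "send_rows", "body": {"increments": [-1,-0.03,0,-0.002,0,-1,-0.05,0,0,0,-1,-0.05,0,0,0,-1,-0.05,0,0,0,-1,-0.05,0,0,0]}}

```text
time_s: 51.95
position: [0.5472, -0.0681, 0.4159]
orientation: [179.9, -0.2, 94.9]
ft_force: [1.7, 3.9, 2.3]
opening: 0.204
grip_force: 47.8
```

Call:
{"method": "send_rows", "body": {"increments": [-1,-0.05,0,0,0,-1,-0.05,0,0,0,-1,-0.05,0,0,0,-1,-0.05,0,0,0,-1,-0.05,0,0,0]}}

```text
time_s: 52.45
position: [0.5555, -0.1676, 0.4158]
orientation: [179.9, -0.2, 94.9]
ft_force: [1.8, 4.0, 2.1]
opening: 0.2
grip_force: 47.8
```

Call:
{"method": "send_rows", "body": {"increments": [-1,-0.05,0,0,0,-1,-0.04,0,0,0,-1,-0.02,0,0,0,-1,0,0,0,0,-1,0,0,0,0]}}

```text
time_s: 52.95
position: [0.5592, -0.2128, 0.4157]
orientation: [179.9, 0.2, 94.8]
ft_force: [3.8, -1.9, 1.1]
opening: 0.203
grip_force: 47.8
```

Now ry ≈ -67 mm. I release, rise, back off to a viewpoint and check everything.

Call:
{"method": "send_rows", "body": {"increments": [1,0,0,0,0,1,0,0,0,0,1,0,0,0,0,1,0,0,0,0,1,0,0,0,0]}}

```text
time_s: 53.45
position: [0.5587, -0.2115, 0.4154]
orientation: [-179.9, -0.0, 94.8]
ft_force: [-0.3, -0.8, -0.2]
opening: 0.993
grip_force: 0.0
```

Call:
{"method": "send_rows", "body": {"increments": [1,0,0,-0.06,0,1,0,0,-0.1,0,1,0,0,-0.1,0,1,0.1,-0.1,-0.02,0,1,0.1,-0.1,0,0]}}

```text
time_s: 53.95
position: [0.4829, -0.1468, 0.5282]
orientation: [179.7, -0.0, 94.7]
ft_force: [-0.3, 1.0, 0.6]
opening: 0.999
grip_force: 0.0
```

Call:
{"method": "send_rows", "body": {"increments": [1,0.1,-0.05,0,0,1,0,0,0,0,1,0,0,0,0,1,0,0,0,0,1,0,0,0,0]}}

```text
time_s: 54.45
position: [0.4602, -0.1106, 0.5263]
orientation: [-180.0, -0.0, 94.7]
ft_force: [-0.1, 0.4, -0.0]
opening: 1.002
grip_force: 0.0
```

```bash
python3 - <<'E'
from h import *
s=bot.read_state();p=s['position'];print(p,s['orientation'],s['time_s'])
tray()
for q in handles('wrist',-.4,.15):
    dx=np.array(q[0])/1000-[.5535,-.1458];print('rail x,y',(dx@[.9968,.0805]).round(4),(dx@[-.0805,.9968]).round(4))
c,im,d=grab('wrist');c2,im2,_=grab('scene')
cv2.imwrite('pics/v9.png',np.hstack([cv2.resize(im[60:360,200:400,::-1],(400,600)),cv2.resize(im2[140:290,130:230,::-1],(400,600),interpolation=cv2.INTER_CUBIC)]))
E
```

```text
[ 0.46022231 -0.1105703   0.5262537 ] [-1.79984727e+02 -3.73291004e-02  9.46786928e+01] 54.45
tray ((564.4603271484375, -261.0752868652344), (199.10699462890625, 181.522705078125), 4.448423385620117)
tray in rail 0.0016455935089111629 -0.11578871228271487
handle [ 552.2 -211. ] [11.3 22.5] 5.9 z 0.2838
rail x,y -0.0066 -0.0649
```

View pics/v9.png

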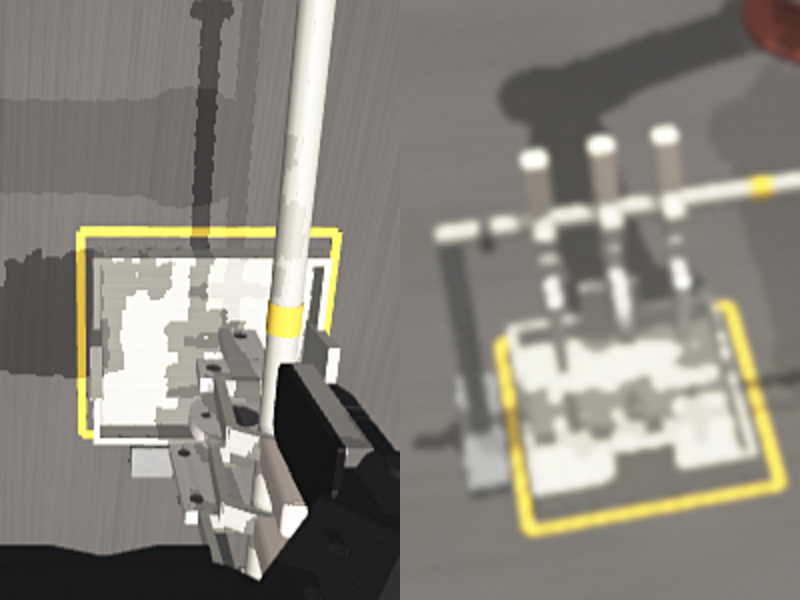

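All three carriers hang upright past the band over the tray, with handles in the scene crop at (535,158), (600,145) and (665,133). The tray is square on its rectangle at rail (+2,-116) mm, so I hand in.

```bash
python3 -c "
from plant import bot
print(bot.job_done())"
```

```text
the job is handed in; nothing more can be done
None
```

The job is handed in, though the judge returned no verdict: the tray sits square on its rectangle after I pulled it back from a knock mid-run, and all three carriers were hooked on the loading end, then slid past the band, where they hang over the tray.

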